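# Uncap the lenses and zero the spherometer

### The job

Get the lens bench ready for curvature checks. Some of the lenses still have their tight push-on cap: hook the forked cap puller under the rim of each such cap and pull it straight up off its lens, never touching a cap with the gripper while it is on a lens, and lay the caps open side down, flat on the floor of the wooden tray, then stand the puller back upright on its black rubber mat. Also turn the bezel of the dial spherometer until the zero mark on its face stands at the pointer, and leave the camera, the blower and the loupe where they are.

Things in the scene. Friction and masses are not known exactly. Their poses are not given: they have to be found in the camera images.
- lens_90_rim (a point): centre of the front rim (the top face, 90 mm above the table) of the 90 mm lens: a black lens fixed upright, front up, in a round aluminium stand (80 mm wide, 16 mm high) that does not move. Front part of the barrel 47 mm in diameter over the top 34 mm, grip below it 58 mm. z is up
- lens_105_rim (a point): centre of the front rim (the top face, 105 mm above the table) of the 105 mm lens: a black lens fixed upright, front up, in a round aluminium stand (80 mm wide, 16 mm high) that does not move. Front part of the barrel 47 mm in diameter over the top 34 mm, grip below it 58 mm. z is up
- lens_120_rim (a point): centre of the front rim (the top face, 120 mm above the table) of the 120 mm lens: a black lens fixed upright, front up, in a round aluminium stand (80 mm wide, 16 mm high) that does not move. Front part of the barrel 47 mm in diameter over the top 34 mm, grip below it 58 mm. z is up
- lens_135_rim (a point): centre of the front rim (the top face, 135 mm above the table) of the 135 mm lens: a black lens fixed upright, front up, in a round aluminium stand (80 mm wide, 16 mm high) that does not move. Front part of the barrel 47 mm in diameter over the top 34 mm, grip below it 58 mm. z is up
- cap_90: push-on cap of the 90 mm lens (None if that lens is already bare), plain aluminium, 45 g; all caps are alike: skirt 54 mm in outer diameter, 24 mm long, open below, under a flat disc 70 mm in diameter, 5 mm thick, whose edge stands out 8 mm all round as a rim. Origin: centre of the skirt's lower end, z up through the top; underside of the rim at z = 24 mm, top at 29 mm
- cap_105: push-on cap of the 105 mm lens (None if that lens is already bare), plain aluminium, 45 g; all caps are alike: skirt 54 mm in outer diameter, 24 mm long, open below, under a flat disc 70 mm in diameter, 5 mm thick, whose edge stands out 8 mm all round as a rim. Origin: centre of the skirt's lower end, z up through the top; underside of the rim at z = 24 mm, top at 29 mm
- cap_120: push-on cap of the 120 mm lens (None if that lens is already bare), plain aluminium, 45 g; all caps are alike: skirt 54 mm in outer diameter, 24 mm long, open below, under a flat disc 70 mm in diameter, 5 mm thick, whose edge stands out 8 mm all round as a rim. Origin: centre of the skirt's lower end, z up through the top; underside of the rim at z = 24 mm, top at 29 mm
- cap_135: push-on cap of the 135 mm lens (None if that lens is already bare), plain aluminium, 45 g; all caps are alike: skirt 54 mm in outer diameter, 24 mm long, open below, under a flat disc 70 mm in diameter, 5 mm thick, whose edge stands out 8 mm all round as a rim. Origin: centre of the skirt's lower end, z up through the top; underside of the rim at z = 24 mm, top at 29 mm
- lens_90_pads (a point): point on the axis of the 90 mm lens, 18 mm below its front rim, level with four sprung felt pads that hold the cap; every lens has the same. A cap that is on has its disc on the lens's rim, its origin 24 mm below the rim. About 10 to 20 N straight up slides it, it leaves the pads after rising 6 mm, and its skirt clears the lens after 24 mm
- puller: cap puller, steel with a square wooden grip, 220 g, 144 mm tall, stands by itself on its flat fork. Origin: underside of the fork, on the grip's axis; z up through the grip, x the way the two prongs point. It slides level, prongs first, under a cap's rim; with its origin under the cap's centre each prong reaches 5 mm under the rim, and the cap then rides on the prongs
- puller_fork (a point): centre of the puller's fork, 5 mm above its origin, level with the prongs' top. Fork 78 mm wide (y), 5 mm thick; prongs 9 mm wide, 60 mm apart inside, from x = -34 to 28 mm; on each prong a lip 3 mm high at x = 23 to 28 mm stops the cap from sliding off forwards. Crossbar behind at x = -49 to -34 mm, spine (30 mm wide) rising from it at x = -48 to -40 mm
- puller_grip (a point): on the puller's axis, 111 mm above its origin: middle of the grip, 24 x 24 mm square (sides along the puller's x and y), from z = 78 to 144 mm over the origin. The grip stands on a bridge 30 mm wide, z = 70 to 78 mm, that runs from the spine to x = 14 mm, above the cap
- rest: black rubber mat for the puller, 150 x 150 x 2 mm, fixed to the table. Origin: centre of its underside
- tray_in (a point): centre of the inner floor (3 mm above the table) of the shallow wooden tray: loose, 600 g, 190 x 190 mm outside, walls 3 mm thick and 8 mm high over the table (5 mm over the floor). x and y along its sides, z up. Four caps lie in it two by two, 86 mm apart
- gauge: dial spherometer, 92 mm tall, clamped on the glass flat of its setting stand (steel plate 110 mm in x by 90 mm in y); it does not move. Origin: on the dial's axis, at the underside of the plate, on the table; z up. The round dial looks straight up
- bezel_grip (a point): on the dial's axis at mid-height of the knurled steel bezel, 85 mm above the table: 60 mm in diameter, z = 78 to 92 mm. Beside and below it is free space down to the clamps at z = 45 mm. It turns with a little friction (0.03 N m) and stays where it is left; the white face and its marks turn with it
- bezel (a joint): angle of the bezel in rad, growing counter-clockwise seen from above; the zero mark lies at this angle from the gauge's x axis. Free to turn past a full turn either way
- pointer (a joint): angle of the black pointer in rad, counter-clockwise seen from above, from the gauge's x axis; set by the glass flat under the gauge, it does not turn with the bezel. The gauge reads zero when the bezel's angle equals the pointer's
- zero_mark (a point): the zero mark, a broad black bar with an arrow-head on the white face, with a black patch on the bezel rim outside it, 22.5 mm from the dial's axis; turns with the bezel
- pointer_tip (a point): tip of the black pointer, 22.5 mm from the dial's axis
- camera_body: bystander: black and silver camera with lens, 136 mm wide, 97 mm high; origin at the centre of its underside
- blower: bystander: black rubber blower bulb, 60 mm wide, 130 mm tall, nozzle up; origin at the centre of its underside
- loupe: bystander: black loupe, 60 mm wide, 56 mm tall; origin at the centre of its underside
Things that resemble listed ones, but are neither listed nor needed, are in the scene too. Leave any pink look-alike of the part that bears lens_120_rim alone.

How it is judged:
By the outcome, as a careful person would: the job done as asked, in the order asked, and still so for the second after the job is handed in, with the robot touching nothing.
Of cap_90, cap_105, cap_120, cap_135 only 3 to 4 are there at a start; the rules pass over those that are not, and their reading is None.
At some moment in a run one of puller, tray may be knocked a few centimetres aside while the robot is not near it.
It also fails if it takes over 210 s, if anything falls off the work surface, if the arm or the gripper's body presses on something with over 40 N, if the wrist force passes 120 N, or if a joint passes its speed limit or range.

### The arm

A 6-joint arm with a two-finger parallel gripper is mounted at the origin on the work surface. World frame = base frame: x ahead of the robot, y to its left, z up, the work surface at z = 0. Lengths are in mm, angles in rad, forces in N, time in s.
With the tool pointing down it reaches from about 350 to 775 mm from the base axis. Payload 7.3 kg.
Tool frame: the origin (TCP) lies on the centre line of the jaws, within the pads' length; the fingertips stand bot.tip_reach ahead of it and the grasp point (between the pads) lies 6 mm ahead of it (bot.tip_reach is the distance from the TCP to the fingertips, in mm); z points along the fingers, y is the direction in which the jaws open and shut (so a half turn about z gives the same grasp; the last joint's range is limited). The gripper opens to 92 mm and grips with 3 to 60 N. Pads are 19 mm wide; open, the fingers measure 130 mm over their backs; the gripper's body (75 mm by 190 mm) begins 47 mm behind the grasp point.
Start: joints at [0.999, 0.342, 1.524, -0, 1.275, -0.146], TCP at [216.839, 478.148, 225.041] pointing down, gripper open.
Joint ranges: [-2.53, 2.53], [-0.77, 2.02], [0.04, 2.7], [-1, 4.14], [0.28, 2.66], [-3.11, 3.11]. Speed limits (rad/s): [2.57, 2.57, 3.14, 3.14, 3.14, 3.14].

### API

Orientations are given as [roll, pitch, yaw] about the fixed x, y, z axes, in that order (R = Rz(yaw) Ry(pitch) Rx(roll)).
In Python, from plant import bot gives the robot as it stands.
- The arm moves only by the tool step_arm, never from a script. Its argument "deltas" is a list of rows, each a list of 6 numbers: the shift along the tool's x, y, z in mm, then the turn, a rotation vector about the tool's x, y, z in rad. A call has 1 to 5 rows; each row is the pose to reach, as a shift and turn from the pose commanded when the call began, along the tool's axes at that moment; what a row does not reach only later rows make up. A row lasts 1/12 s, in which the tool goes at most 41.7 mm and 7.16 degrees, less where a joint would pass 70% of its speed; a pose out of reach is approached as far as the arm can. A call with a gripper value outside its range is refused whole. "fingers" is the finger opening in mm, from 0 to 91.8, set as the call begins (left out, the last holds). The fingers move at their own pace and stop on an object; the grip force is fixed at half the most. Time passes only in rows, so rows that repeat a pose let the fingers close. It gives the time, the measured TCP pose, the force and the opening at its end, in the units of the state.
- bot.get_obs(): the state, without advancing time (a new reading comes with each control period).
- bot.capture(name): name is "scene" or "top" or "wrist"; returns a dict with "color" (384x512x3 uint8, red, green, blue), "fx", "fy", "cx", "cy" (pixels), "R" (3x3) and "t" (3): a world point X has camera coordinates R X + t. Camera axes: x right, y down, z forward; pixel columns grow to the right and rows downward; lengths in mm; the calibration is good to about 2 mm. A picture is of the moment at which its call begins. There is no depth.
- bot.close_job(): hands the job in, once; it reports no verdict.
Trained networks look in a picture, given as the dict that the camera call returned (one of the last four; its "shot" number tells which), for a name from the list of things; names that differ only in an ending like _2 or _b are one class to them, and where a whole thing is asked for, a point or a joint stands for the part that bears it (a point fixed in the world has none). Each returns a list of dicts, best first, with "p" (0 to 1); they miss things now and then, are a little off and sometimes report something else, mostly with a low value. They report only what shows in the picture. A call takes as long as a camera call. They do not tell look-alikes from the thing itself.
- bot.boxes_of(query, picture): "rect" ([centre column, centre row, width, height] in pixels, round what is visible of it).
The state is a dict: "time": time; "joint_positions": joint angles; "dq": joint speeds; "tau": joint torques, N m; "tool_pos": TCP position; "tcp_rot": TCP orientation; "contact_force": force on the tool from outside, world axes, zero at the start; "moment": the same for the moment, N m; "grip_width": finger opening in mm.
Only numpy, scipy, OpenCV 4.12 (cv2) and the standard library are available. Lean on these libraries where they do the work, as an engineer would, in place of code of your own. Each camera call takes 0.05 s, during which the arm holds its last target. There are 200 camera calls.

## Working session

There is one attempt and no reset: what is moved stays moved. The work goes in short steps, Python scripts to look and compute and a tool call to move; the robot and the scene stay as the last step left them, time stands still between calls to the robot, and variables do not carry over. Pictures are saved under pics/ and viewed, about 12 in all and at most 16, crops included, and the job is handed in when it is done.

Besides the shell and the picture viewer there is one more tool, called after ">>>" as name(argument=value, ...) on one line, values as JSON. step_arm: Moves the arm, as the interface text tells. Its arguments: {"type":"object","properties":{"deltas":{"type":"array"},"fingers":{"type":"number"}},"required":["deltas"]}

```bash
ls; mkdir -p pics; cat > h.py <<'E'
import numpy as np, cv2
from plant import bot
def save(c,n,crop=None,s=1.5):
    im=cv2.cvtColor(c["color"],cv2.COLOR_RGB2BGR)
    if crop: x0,y0,x1,y1=crop; im=im[y0:y1,x0:x1]
    cv2.imwrite("pics/"+n,cv2.resize(im,None,fx=s,fy=s,interpolation=cv2.INTER_CUBIC))
def ray(c,u,v,z):
    d=np.array([(u-c["cx"])/c["fx"],(v-c["cy"])/c["fy"],1.]); R=np.array(c["R"]);t=np.array(c["t"])
    o=-R.T@t; w=R.T@d; return o+w*(z-o[2])/w[2]
def proj(c,X):
    p=np.array(c["R"])@np.array(X,float)+np.array(c["t"]); return np.array([c["fx"]*p[0]/p[2]+c["cx"],c["fy"]*p[1]/p[2]+c["cy"]])
E
python3 - <<'E'
from h import *
o=bot.get_obs(); print(o["tool_pos"],o["tcp_rot"],bot.tip_reach)
for n in ["top","scene"]:
    c=bot.capture(n); save(c,n+"0.png")
    print(n,c["fx"],np.round(-np.array(c["R"]).T@np.array(c["t"])))
    for q in ["lens_90_rim","cap_90","cap_105","cap_120","cap_135","puller","rest","tray_in","gauge","camera_body","blower","loupe","zero_mark","pointer_tip"]:
        print(q,[(np.round(b["rect"]).tolist(),round(b["p"],2)) for b in bot.boxes_of(q,c)][:6])
E
```

```text
pics
[216.57517134 477.79758892 224.33987654] [-3.14006336e+00 -2.33874918e-04  2.71588259e+00] 25.0
top 412.9734456293307 [ 362.  102. 1272.]
lens_90_rim [([312.0, 185.0, 19.0, 23.0], 0.53), ([198.0, 204.0, 23.0, 24.0], 0.48)]
cap_90 [([321.0, 171.0, 23.0, 21.0], 0.89), ([274.0, 177.0, 26.0, 25.0], 0.79), ([282.0, 252.0, 22.0, 26.0], 0.73), ([192.0, 196.0, 29.0, 23.0], 0.67)]
cap_105 [([321.0, 171.0, 23.0, 21.0], 0.89), ([274.0, 177.0, 26.0, 25.0], 0.79), ([282.0, 252.0, 22.0, 26.0], 0.73), ([192.0, 196.0, 29.0, 23.0], 0.67)]
cap_120 [([321.0, 171.0, 23.0, 21.0], 0.89), ([274.0, 177.0, 26.0, 25.0], 0.79), ([282.0, 252.0, 22.0, 26.0], 0.73), ([192.0, 196.0, 29.0, 23.0], 0.67)]
cap_135 [([321.0, 171.0, 23.0, 21.0], 0.89), ([274.0, 177.0, 26.0, 25.0], 0.79), ([282.0, 252.0, 22.0, 26.0], 0.73), ([192.0, 196.0, 29.0, 23.0], 0.67)]
puller [([208.0, 271.0, 39.0, 38.0], 0.83), ([198.0, 202.0, 22.0, 22.0], 0.72)]
rest [([200.0, 265.0, 55.0, 55.0], 0.82)]
tray_in [([382.0, 209.0, 80.0, 71.0], 0.88)]
gauge [([282.0, 254.0, 39.0, 43.0], 0.56), ([313.0, 185.0, 25.0, 20.0], 0.24)]
camera_body [([
[... 731 characters left out ...]
76.0, 217.0, 30.0, 28.0], 0.77), ([313.0, 254.0, 31.0, 32.0], 0.67)]
cap_135 [([240.0, 190.0, 27.0, 23.0], 0.9), ([202.0, 156.0, 28.0, 27.0], 0.88), ([276.0, 217.0, 30.0, 28.0], 0.77), ([313.0, 254.0, 31.0, 32.0], 0.67)]
puller [([367.0, 205.0, 38.0, 50.0], 0.78), ([203.0, 246.0, 29.0, 32.0], 0.62), ([274.0, 238.0, 29.0, 25.0], 0.55)]
rest [([363.0, 227.0, 84.0, 60.0], 0.67)]
tray_in [([194.0, 124.0, 89.0, 60.0], 0.92)]
gauge [([295.0, 167.0, 49.0, 47.0], 0.63)]
camera_body [([386.0, 305.0, 67.0, 62.0], 0.75), ([315.0, 255.0, 31.0, 31.0], 0.22)]
blower [([168.0, 193.0, 28.0, 36.0], 0.83)]
loupe [([207.0, 244.0, 26.0, 31.0], 0.84)]
zero_mark [([296.0, 153.0, 22.0, 18.0], 0.76)]
pointer_tip []
```

View pics/top0.png

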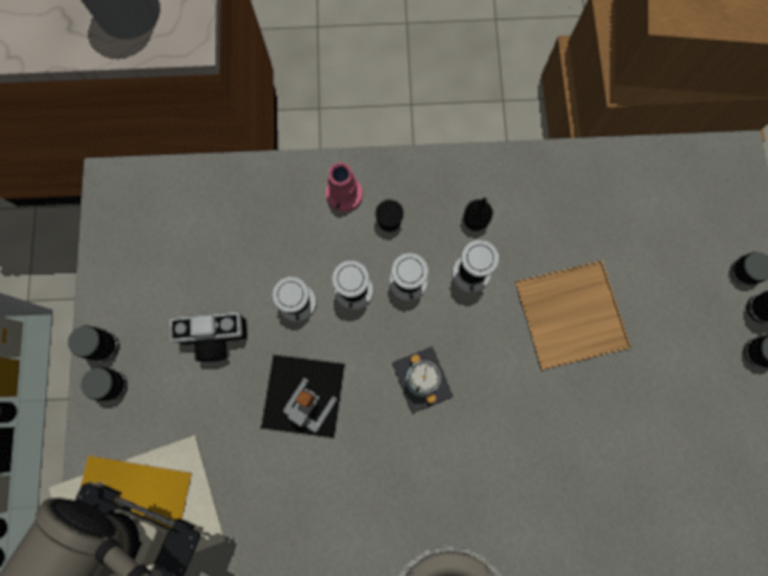

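View pics/scene0.png

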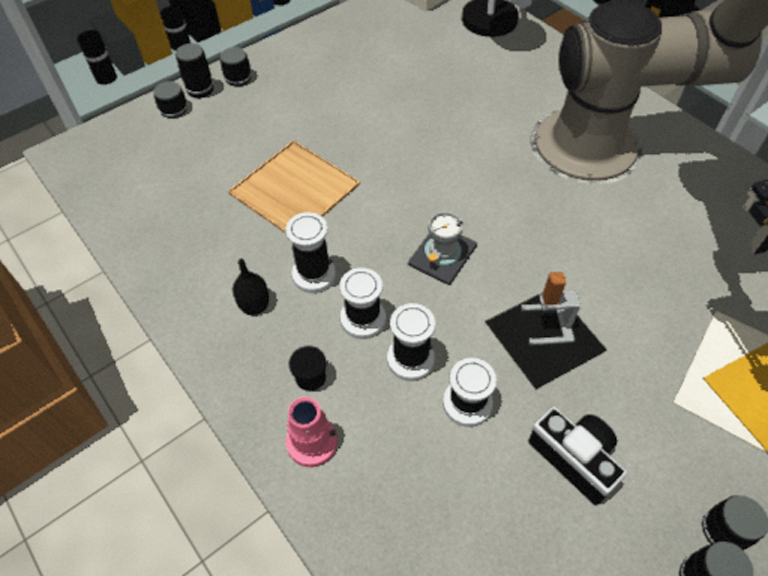

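```bash
python3 - <<'E'
from h import *
from scipy.optimize import least_squares
T=bot.capture("top"); S=bot.capture("scene")
def tri(a,b):
    a=np.array(a)/1.5;b=np.array(b)/1.5
    r=least_squares(lambda X:np.r_[proj(T,X)-a,proj(S,X)-b],[400,0,100]); return np.round(r.x,1),round(np.abs(r.fun).max(),2)
for a,b in [((291,294),(473,379)),((351,279),(412,323)),((409,270),(361,285)),((479,259),(307,228)),((425,378),(446,226)),((305,398),(556,278))]: print(tri(a,b))
for n,p,z in [("rest",[(275,355),(344,362),(336,437),(262,430)],2),("tray",[(516,283),(602,262),(630,346),(543,369)],8),("cam",[(205,330)],50),("loupe",[(389,215)],56),("blower",[(478,215)],60),("pink",[(341,180)],100)]:
    q=np.array([ray(T,u/1.5,v/1.5,z) for u,v in p]); print(n,np.round(q[:,:2]).tolist(),np.round(q.mean(0),1), np.round(np.linalg.norm(np.diff(q,axis=0),axis=1)))
a=cv2.cvtColor(T["color"],cv2.COLOR_RGB2BGR); 
c1=cv2.resize(a[230:300,165:305],None,fx=5.6,fy=5.6,interpolation=cv2.INTER_CUBIC)
cv2.imwrite("pics/crop1.png",c1)
E
```

```text
(array([604.2, 283.7,  93.2]), np.float64(0.01))
(array([623.3, 163.8, 121.4]), np.float64(0.32))
(array([637.8,  52.6, 112.6]), np.float64(0.19))
(array([647.6, -79.8, 140. ]), np.float64(0.53))
(array([432.4,  32. ,  86. ]), np.float64(0.12))
(array([402.9, 252.3, 142.5]), np.float64(0.18))
rest [[497.0, 332.0], [477.0, 191.0], [329.0, 211.0], [348.0, 358.0]] [412.6 273.    2. ] [142. 149. 149.]
tray [[625.0, -173.0], [662.0, -357.0], [483.0, -393.0], [445.0, -212.0]] [ 553.6 -283.4    8. ] [188. 182. 185.]
cam [[547.0, 462.0]] [547.5 462.3  50. ] []
loupe [[769.0, 86.0]] [768.9  86.1  56. ] []
blower [[759.0, -96.0]] [759.4 -96.1  60. ] []
pink [[832.0, 180.0]] [832.2 179.8 100. ] []
```

View pics/crop1.png

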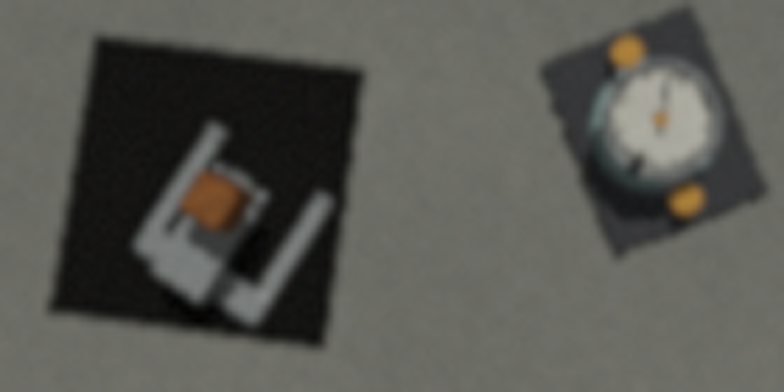

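```bash
cat >> h.py <<'E'
from scipy.spatial.transform import Rotation as Ro
def plan(*targets,start=None):
    """targets (x,y,z,yaw) of TCP, prints calls of equal rows; start pose (x,y,z,yaw) or measured"""
    if start is None:
        o=bot.get_obs(); p=np.array(o["tool_pos"]); yaw=o["tcp_rot"][2]; 
        print("t %.1f pos %s rot %s F %s w %.1f q6 %.2f"%(o["time"],np.round(p,1),np.round(o["tcp_rot"],3),np.round(o["contact_force"],1),o["grip_width"],o["joint_positions"][5]))
    else: p=np.array(start[:3],float); yaw=start[3]
    for x,y,z,w in targets:
        d=np.array([x,y,z])-p; dy=(w-yaw+np.pi)%(2*np.pi)-np.pi
        n=max(np.linalg.norm(d)/41.7,abs(dy)/.12496); k=max(1,int(np.ceil(n/4.6)))
        for i in range(k):
            R=Ro.from_euler("xyz",[np.pi,0,yaw]).as_matrix(); dl=np.round(R.T@(d/k),1); rz=round(-dy/k,3)
            print("  call",dl.tolist()+[0,0,rz],"rows %.1f"%(n/k)); p=p+R@dl; yaw-=rz
    print("end",np.round(p,1),round(yaw,3))
E
python3 -c "
from h import *
plan((403,252,235,1.01))"
```

```text
t 1.6 pos [216.8 478.1 225. ] rot [3.142 0.    2.716] F [ 0.1 -0.2 -0.2] w 91.9 q6 -0.15
  call [-87.6, -43.0, -3.3, 0, 0, np.float64(0.569)] rows 4.6
  call [-97.0, 11.0, -3.3, 0, 0, np.float64(0.569)] rows 4.6
  call [-75.8, 61.5, -3.3, 0, 0, np.float64(0.569)] rows 4.6
end [402.9 252.1 234.9] 1.009
```

>>> step_arm(deltas=[[-87.6, -43, -3.3, 0, 0, 0.569], [-87.6, -43, -3.3, 0, 0, 0.569], [-87.6, -43, -3.3, 0, 0, 0.569], [-87.6, -43, -3.3, 0, 0, 0.569], [-87.6, -43, -3.3, 0, 0, 0.569]])

```text
time: 2.02
tool_pos: [279.8, 402.0, 228.6]
tcp_rot: [3.141, -0.0, 2.138]
contact_force: [-0.5, -0.0, -0.1]
grip_width: 92.1
```

>>> step_arm(deltas=[[-97, 11, -3.3, 0, 0, 0.569], [-97, 11, -3.3, 0, 0, 0.569], [-97, 11, -3.3, 0, 0, 0.569], [-97, 11, -3.3, 0, 0, 0.569], [-97, 11, -3.3, 0, 0, 0.569]])

```text
time: 2.43
tool_pos: [341.8, 326.5, 231.8]
tcp_rot: [3.141, -0.0, 1.569]
contact_force: [-0.1, 0.1, -0.1]
grip_width: 91.7
```

>>> step_arm(deltas=[[-75.8, 61.5, -3.3, 0, 0, 0.569], [-75.8, 61.5, -3.3, 0, 0, 0.569], [-75.8, 61.5, -3.3, 0, 0, 0.569], [-75.8, 61.5, -3.3, 0, 0, 0.569], [-75.8, 61.5, -3.3, 0, 0, 0.569]])

```text
time: 2.85
tool_pos: [403.8, 251.1, 234.9]
tcp_rot: [3.142, -0.0, 1.0]
contact_force: [-0.4, -0.3, 0.5]
grip_width: 91.6
```

```bash
python3 - <<'E'
from h import *
plan((403,252,235,1.01))
c=bot.capture("wrist"); save(c,"w1.png"); print(c["fx"],np.round(-np.array(c["R"]).T@np.array(c["t"])),np.round(c["R"],2).tolist())
print(bot.boxes_of("puller",c)); 
for X in [(403,252,144),(403,252,2)]: print(proj(c,X)*1.5)
E
```

```text
t 2.9 pos [403.8 251.1 234.9] rot [ 3.142 -0.     1.   ] F [-0.4 -0.3  0.5] w 91.6 q6 0.97
  call [0.4, -1.2, -0.1, 0, 0, np.float64(-0.01)] rows 0.1
end [403.  252.1 235. ] 1.01
314.70894810114333 [441. 308. 395.] [[0.84, -0.54, 0.0], [-0.52, -0.81, 0.25], [-0.14, -0.22, -0.97]]
[{'rect': [245.5, 170.1, 72.6, 73.4], 'p': 0.96}, {'rect': [432.9, 39.1, 83.2, 76.7], 'p': 0.68}]
[384.9421254  290.92380173]
[385.84369678 246.94022151]
```

View pics/w1.png

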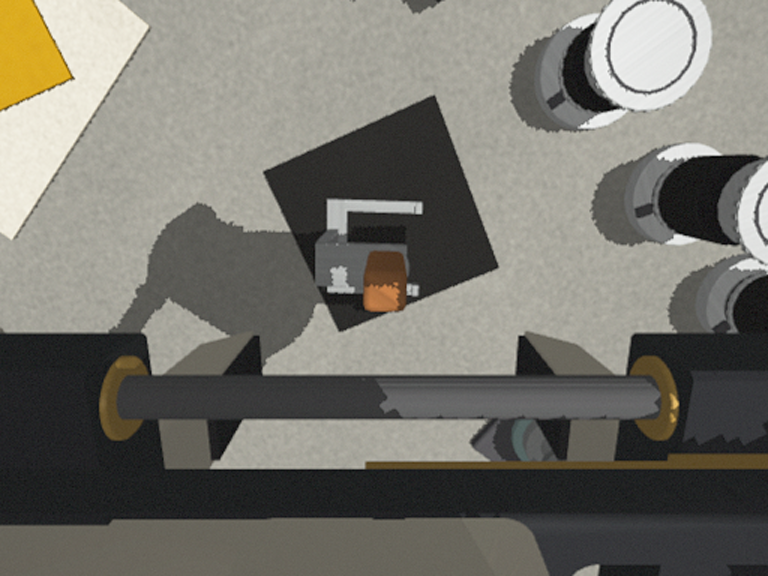

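```bash
python3 - <<'E'
from h import *
c=bot.capture("wrist")
P=lambda u,v,z: ray(c,u/1.5,v/1.5,z)[:2]
a,b=P(327,199,7),P(422,202,7); d=b-a; print(a,b,np.linalg.norm(d),np.arctan2(d[1],d[0]))
a2,b2=P(347,214,7),P(422,214,7); d2=b2-a2; print(np.linalg.norm(d2),np.arctan2(d2[1],d2[0]))
h=np.arctan2(d[1],d[0]); f=np.array([np.cos(h),np.sin(h)]); l=np.array([-f[1],f[0]])
print("origin from tip",b-28*f-39*l,"from corner",a+49*f-39*l); print("grip",P(385,289,146))
# left/right grip edge headings
e,g=P(363,311,146),P(406,311,146); print(g-e, np.arctan2(*(g-e)[::-1]))
m=np.array([P(*q,2) for q in [(434,96),(498,267),(341,331),(264,172)]]); print("mat",m.mean(0),np.round(m))
im=cv2.cvtColor(c["color"],cv2.COLOR_RGB2BGR)[125:225,200:300]; cv2.imwrite("pics/w1c.png",cv2.resize(im,None,fx=6,fy=6,interpolation=cv2.INTER_CUBIC))
E
```

```text
[383.55545242 312.00099504] [447.32984448 268.88327629] 76.98253536906007 -0.5945033807749138
61.20285602681438 -0.5634058366759453
origin from tip [402.29009628 252.25736031] from corner [402.30456445 252.24757841]
grip [403.27914897 254.05111459]
[ 20.07591884 -12.68984246] -0.5636834584966364
mat [413.00121595 271.90209008] [[497. 333.]
 [474. 187.]
 [329. 211.]
 [352. 357.]]
```

View pics/w1c.png

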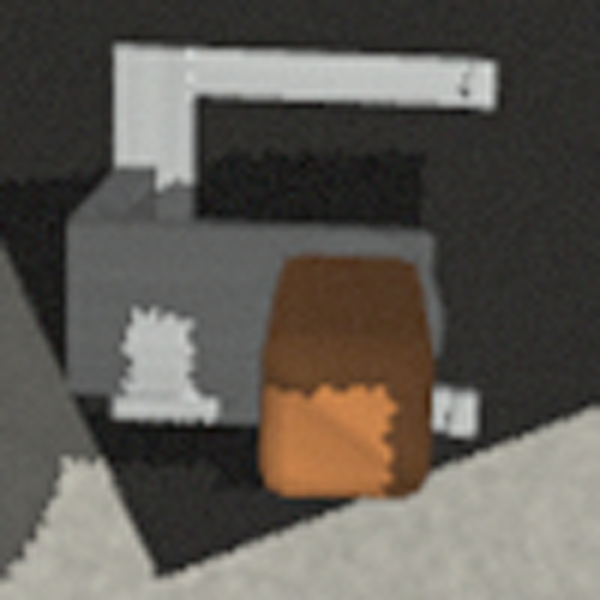

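```bash
python3 -c "
from h import *
plan((402.5,252.7,119,.97))"
```

```text
t 3.0 pos [403.  252.  234.9] rot [-3.142 -0.     1.011] F [ 0.4  0.5 -0.1] w 91.9 q6 0.96
  call [0.4, -0.8, 115.9, 0, 0, np.float64(0.041)] rows 2.8
end [402.5 252.7 119. ] 0.97
```

>>> step_arm(deltas=[[0.4, -0.8, 40, 0, 0, 0.041], [0.4, -0.8, 75, 0, 0, 0.041], [0.4, -0.8, 100, 0, 0, 0.041], [0.4, -0.8, 115.9, 0, 0, 0.041], [0.4, -0.8, 115.9, 0, 0, 0.041]])

```text
time: 3.42
tool_pos: [400.2, 252.2, 116.0]
tcp_rot: [-3.138, 0.006, 0.971]
contact_force: [-0.7, -0.8, 0.2]
grip_width: 91.9
```

>>> step_arm(deltas=[[0, 0, 0, 0, 0, 0], [0, 0, 0, 0, 0, 0], [0, 0, 0, 0, 0, 0], [0, 0, 0, 0, 0, 0], [0, 0, 0, 0, 0, 0]], fingers=0)

```text
time: 3.83
tool_pos: [402.9, 253.1, 120.0]
tcp_rot: [3.141, -0.002, 0.968]
contact_force: [-0.8, -0.4, -0.1]
grip_width: 62.8
```

>>> step_arm(deltas=[[0, 0, 0, 0, 0, 0], [0, 0, 0, 0, 0, 0], [0, 0, 0, 0, 0, 0], [0, 0, 0, 0, 0, 0], [0, 0, 0, 0, 0, 0]])

```text
time: 4.25
tool_pos: [402.5, 252.8, 119.0]
tcp_rot: [-3.142, -0.0, 0.968]
contact_force: [-0.9, 0.3, 0.7]
grip_width: 29.7
```

>>> step_arm(deltas=[[0, 0, 0, 0, 0, 0], [0, 0, 0, 0, 0, 0], [0, 0, 0, 0, 0, 0], [0, 0, 0, 0, 0, 0]])

```text
time: 4.58
tool_pos: [402.4, 252.9, 119.0]
tcp_rot: [-3.141, 0.0, 0.968]
contact_force: [-0.5, 0.5, 0.2]
grip_width: 23.7
```

```bash
python3 -c "
from h import *
plan((420,251,195,.97),(532,250,195,2.01))"
```

```text
t 4.6 pos [402.4 252.9 119. ] rot [-3.141  0.     0.968] F [-0.5  0.5  0.2] w 23.7 q6 1.00
  call [8.4, 15.5, -76.0, 0, 0, np.float64(-0.002)] rows 1.9
  call [31.3, 46.5, -0.0, 0, 0, np.float64(-0.52)] rows 4.2
  call [4.0, 55.9, -0.0, 0, 0, np.float64(-0.52)] rows 4.2
end [532. 250. 195.] 2.01
```

>>> step_arm(deltas=[[0, 0, -20, 0, 0, 0], [4, 7, -45, 0, 0, 0], [8.4, 15.5, -70, 0, 0, 0], [8.4, 15.5, -76, 0, 0, 0], [8.4, 15.5, -76, 0, 0, 0]])

```text
time: 5.0
tool_pos: [420.9, 251.2, 196.3]
tcp_rot: [3.14, -0.003, 0.967]
contact_force: [0.4, -0.4, -1.9]
grip_width: 24.0
```

>>> step_arm(deltas=[[7, 10, 0, 0, 0, -0.11], [15, 22, 0, 0, 0, -0.23], [22, 33, 0, 0, 0, -0.35], [28, 42, 0, 0, 0, -0.46], [31.3, 46.5, 0, 0, 0, -0.52]])

```text
time: 5.42
tool_pos: [475.7, 250.0, 192.6]
tcp_rot: [-3.138, 0.001, 1.493]
contact_force: [0.1, -0.4, -2.0]
grip_width: 23.8
```

>>> step_arm(deltas=[[0.8, 12, 0, 0, 0, -0.11], [2, 26, 0, 0, 0, -0.23], [3, 40, 0, 0, 0, -0.36], [4, 51, 0, 0, 0, -0.48], [4, 55.9, 0, 0, 0, -0.52]])

```text
time: 5.83
tool_pos: [532.0, 249.4, 192.3]
tcp_rot: [-3.138, -0.0, 2.014]
contact_force: [-0.5, 0.8, -1.7]
grip_width: 24.3
```

```bash
cat >> h.py <<'E'
from scipy.optimize import least_squares
def disc(c,xy,z,r=35.,rng=6):
    """refine centre of a bright disc (top face at z) by maximising edge contrast along projected circle"""
    g=cv2.GaussianBlur(cv2.cvtColor(c["color"],cv2.COLOR_RGB2GRAY).astype(np.float32),(0,0),.7)
    th=np.linspace(0,2*np.pi,90,endpoint=False)
    def samp(x,y,rr):
        P=np.c_[x+rr*np.cos(th),y+rr*np.sin(th),np.full(90,z)]@np.array(c["R"]).T+np.array(c["t"])
        u=(c["fx"]*P[:,0]/P[:,2]+c["cx"]).astype(np.float32); v=(c["fy"]*P[:,1]/P[:,2]+c["cy"]).astype(np.float32)
        return cv2.remap(g,u[None],v[None],cv2.INTER_LINEAR)[0]
    f=lambda x,y: np.mean(np.clip(samp(x,y,r-2.5)-samp(x,y,r+2.5),-20,60))
    best=max(((f(xy[0]+a,xy[1]+b),a,b) for a in np.arange(-rng*3,rng*3+.1,1) for b in np.arange(-rng*3,rng*3+.1,1)))
    return np.round([xy[0]+best[1],xy[1]+best[2],best[0]],1)
L={90:(604,284),120:(623,164),105:(638,53),135:(648,-80)}
E
python3 - <<'E'
from h import *
plan()
for n in ["top","scene","wrist"]:
    c=bot.capture(n); print(n)
    for k,v in L.items():
        if n=="wrist" and k in(135,105): continue
        print(k,disc(c,v,k+5))
save(c,"w2.png")
E
```

```text
t 5.8 pos [532.  249.4 192.3] rot [-3.138 -0.     2.014] F [-0.5  0.8 -1.7] w 24.3 q6 -0.14
end [532.  249.4 192.3] 2.014
top
90 [622.  274.    7.2]
120 [625.  167.   37.6]
105 [639.   53.   36.9]
135 [651.  -80.   39.8]
scene
90 [603.  282.   42.5]
120 [624. 163.  50.]
105 [637.   48.   48.6]
135 [649.  -84.   42.3]
wrist
90 [604.  283.   26.1]
120 [635.  148.   13.1]
```

View pics/w2.png

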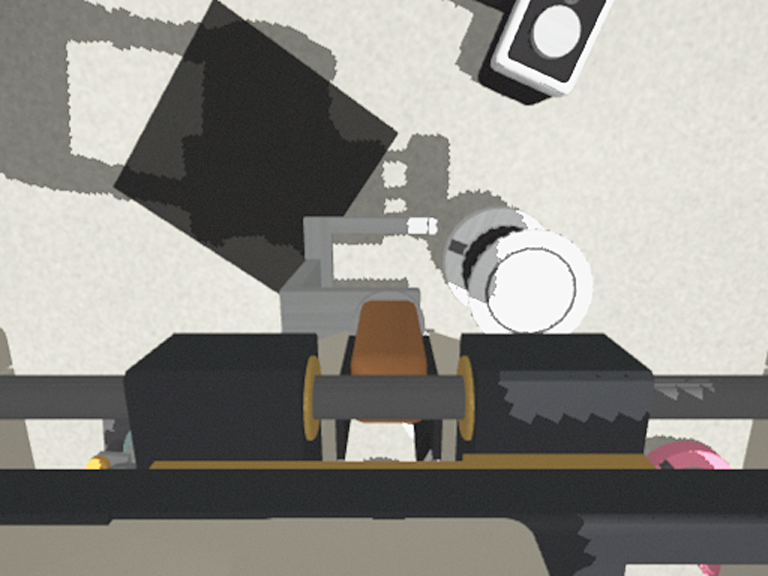

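```bash
cat >> h.py <<'E'
def pull2w(p,o=None):
    o=o or bot.get_obs(); R=Ro.from_euler("xyz",o["tcp_rot"]).as_matrix()
    return np.array(o["tool_pos"])+R@np.array([p[1],p[0],117-p[2]])
E
python3 - <<'E'
from h import *
c=bot.capture("wrist"); plan((604-80*np.cos(.44),283-80*np.sin(.44),195,2.011))
for p in [(28,39,8),(28,30,8),(23,39,8),(-49,39,5),(-34,30,5),(0,0,144)]: print(p,np.round(proj(c,pull2w(p))*1.5))
for x,y in [(603.5,283)]:
    print(np.round(proj(c,(x,y,95))*1.5))
plan((604,283,195,2.011))
print(bot.get_obs()["tool_pos"])
E
```

```text
t 6.0 pos [530.8 249.6 193.3] rot [-3.138e+00 -1.000e-03  2.006e+00] F [ 0.2 -0.4 -1. ] w 23.9 q6 -0.13
  call [-0.9, 0.4, -1.7, 0, 0, np.float64(-0.005)] rows 0.0
end [531.6 249.  195. ] 2.011
(28, 39, 8) [437. 216.]
(28, 30, 8) [437. 232.]
(23, 39, 8) [429. 216.]
(-49, 39, 5) [302. 215.]
(-34, 30, 5) [329. 231.]
(0, 0, 144) [387. 391.]
[530. 288.]
t 6.0 pos [530.8 249.6 193.3] rot [-3.138e+00 -1.000e-03  2.006e+00] F [ 0.2 -0.4 -1. ] w 23.9 q6 -0.13
  call [-0.6, 80.4, -1.7, 0, 0, np.float64(-0.005)] rows 1.9
end [604. 283. 195.] 2.011
[530.83865903 249.60574083 193.32395873]
```

>>> step_arm(deltas=[[-0.5, 8, -1, 0, 0, -0.005], [-0.6, 20, -1, 0, 0, -0.005], [-0.6, 32, -1, 0, 0, -0.005], [-0.6, 43, -1, 0, 0, -0.005], [-0.6, 50, -1, 0, 0, -0.005]])

```text
time: 6.45
tool_pos: [577.5, 270.8, 195.3]
tcp_rot: [-3.141, -0.0, 2.012]
contact_force: [0.4, 0.5, -1.1]
grip_width: 23.6
```

>>> step_arm(deltas=[[0, 6, 0, 0, 0, 0], [0, 14, 0, 0, 0, 0], [0, 21, 0, 0, 0, 0], [0, 27, 0, 0, 0, 0], [0, 29.5, 0, 0, 0, 0]])

```text
time: 6.87
tool_pos: [604.7, 283.3, 195.8]
tcp_rot: [-3.142, -0.0, 2.013]
contact_force: [0.4, 0.2, -1.4]
grip_width: 24.0
```

```bash
python3 - <<'E'
from h import *
c=bot.capture("wrist"); save(c,"w3.png",(130,60,512,346)); plan((604,283,195,2.011)); print(disc(c,(604,283),95))
E
```

```text
t 6.9 pos [604.8 283.3 195.8] rot [ 3.142 -0.     2.013] F [ 0.4 -0.3 -1.7] w 23.2 q6 -0.12
  call [0.1, -0.8, 0.8, 0, 0, np.float64(0.002)] rows 0.0
end [604. 283. 195.] 2.011
[604.  281.   19.7]
```

View pics/w3.png

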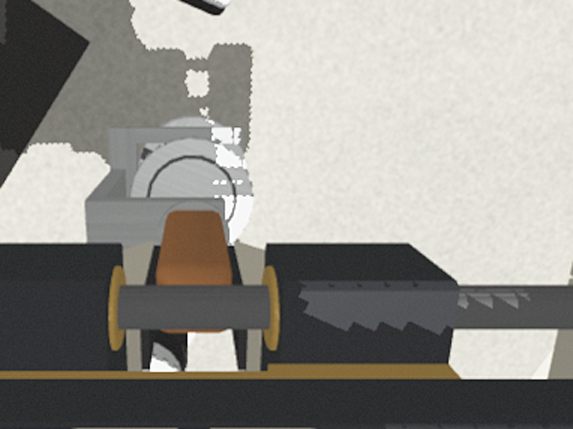

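>>> step_arm(deltas=[[0, 0, -4, 0, 0, 0], [0, 0, -7, 0, 0, 0], [0, 0, -10, 0, 0, 0], [0, 0, -13, 0, 0, 0], [0, 0, -16, 0, 0, 0]])

```text
time: 7.33
tool_pos: [604.2, 282.9, 212.5]
tcp_rot: [-3.141, -0.0, 2.013]
contact_force: [-0.1, 0.8, -1.4]
grip_width: 23.7
```

>>> step_arm(deltas=[[0, 0, -4, 0, 0, 0], [0, 0, -10, 0, 0, 0], [0, 0, -18, 0, 0, 0], [0, 0, -26, 0, 0, 0], [0, 0, -30, 0, 0, 0]])

```text
time: 7.75
tool_pos: [604.9, 283.2, 244.5]
tcp_rot: [3.138, 0.0, 2.013]
contact_force: [0.6, 0.3, -2.0]
grip_width: 24.0
```

```bash
python3 - <<'E'
from h import *
c=bot.capture("wrist"); plan(); o=bot.get_obs(); p=o["tool_pos"]
print(disc(c,p[:2],p[2]-117+10), np.round(proj(c,pull2w((28,39,8)))*1.5))
T=bot.capture("top"); S=bot.capture("scene"); print(disc(T,(604,282),p[2]-107),disc(S,(604,282),p[2]-107))
for q in [c,T,S]: print([(np.round(b["rect"]).tolist(),round(b["p"],2)) for b in bot.boxes_of("tray_in",q)])
im=[cv2.cvtColor(x["color"],cv2.COLOR_RGB2BGR) for x in (c,T)]
cv2.imwrite("pics/m4.png",np.hstack([cv2.resize(im[0][100:260,180:340],(390,390)),cv2.resize(im[1][160:260,330:430],(400,390),interpolation=cv2.INTER_CUBIC)]))
E
```

```text
t 7.8 pos [605.  283.2 244.8] rot [3.138 0.    2.013] F [-0.2 -1.4 -1.9] w 23.7 q6 -0.12
end [605.  283.2 244.8] 2.013
[607.  281.2  15.6] [438. 216.]
[622.  292.    3.6] [620.  281.   26.9]
[]
[([382.0, 210.0, 79.0, 66.0], 0.76), ([222.0, 253.0, 12.0, 20.0], 0.3)]
[([194.0, 124.0, 89.0, 65.0], 0.74)]
```

View pics/m4.png

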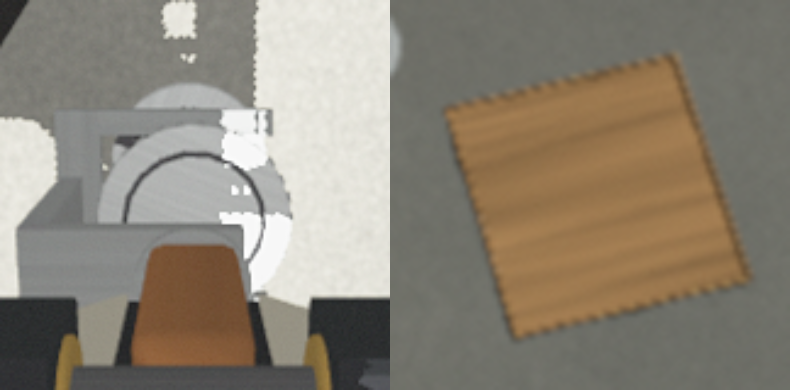

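```bash
cat >> h.py <<'E'
def tray(c,px,z=8):
    q=np.array([ray(c,u,v,z)[:2] for u,v in px]); m=q.mean(0); d=(q[1]-q[0]+q[2]-q[3]); a=np.arctan2(d[1],d[0])+np.pi/2
    d2=q[0]-q[3]+q[1]-q[2]; a2=np.arctan2(d2[1],d2[0]); return m,a,a2
def cell(m,a,i,j): 
    return m+np.array([[np.cos(a),-np.sin(a)],[np.sin(a),np.cos(a)]])@np.array([i,j])
E
python3 - <<'E'
from h import *
T=bot.capture("top"); m,a,a2=tray(T,[(344,187.2),(401.75,173.8),(420,232),(361,246.7)]); print(m,a,a2)
a=(a+a2)/2
for i,j in [(43,43),(43,-43),(-43,43),(-43,-43)]: print(i,j,np.round(cell(m,a,i,j),1))
t=cell(m,a,43,43)
plan((600,240,300,2.013),(t[0],t[1],300,a+np.pi/2))
E
```

```text
[ 553.9469555  -283.01373846] 0.1923399018100771 0.18482208580085574
43 43 [ 588.1 -232.7]
43 -43 [ 604.2 -317.2]
-43 43 [ 503.6 -248.8]
-43 -43 [ 519.8 -333.3]
t 8.1 pos [604.1 282.9 241.4] rot [-3.141 -0.     2.013] F [-0.5  1.1 -1.4] w 23.7 q6 -0.12
  call [-37.0, -22.1, -58.6, 0, 0, np.float64(-0.0)] rows 1.7
  call [-140.7, -71.0, -0.0, 0, 0, np.float64(0.084)] rows 3.8
  call [-146.2, -58.9, -0.0, 0, 0, np.float64(0.084)] rows 3.8
  call [-150.6, -46.4, -0.0, 0, 0, np.float64(0.084)] rows 3.8
end [ 588.1 -232.7  300. ] 1.761
```

>>> step_arm(deltas=[[-5, -3, -12, 0, 0, 0], [-15, -9, -30, 0, 0, 0], [-25, -15, -46, 0, 0, 0], [-33, -20, -56, 0, 0, 0], [-37, -22.1, -58.6, 0, 0, 0]])

```text
time: 8.52
tool_pos: [600.8, 238.8, 303.7]
tcp_rot: [3.137, 0.001, 2.012]
contact_force: [-0.4, 0.2, -1.7]
grip_width: 23.9
```

>>> step_arm(deltas=[[-15, -8, 0, 0, 0, 0.01], [-40, -20, 0, 0, 0, 0.03], [-72, -36, 0, 0, 0, 0.05], [-106, -53, 0, 0, 0, 0.07], [-140.7, -71, 0, 0, 0, 0.084]])

```text
time: 8.93
tool_pos: [595.6, 81.4, 300.0]
tcp_rot: [-3.141, -0.001, 1.929]
contact_force: [1.1, -0.1, -2.5]
grip_width: 23.6
```

>>> step_arm(deltas=[[-30, -12, 0, 0, 0, 0.02], [-60, -24, 0, 0, 0, 0.04], [-90, -36, 0, 0, 0, 0.06], [-118, -47.5, 0, 0, 0, 0.08], [-146.2, -58.9, 0, 0, 0, 0.084]])

```text
time: 9.35
tool_pos: [591.6, -76.6, 300.1]
tcp_rot: [-3.141, -0.001, 1.843]
contact_force: [0.7, 0.4, -2.6]
grip_width: 23.7
```

>>> step_arm(deltas=[[-34, -10.5, 0, 0, 0, 0.02], [-75, -23, 0, 0, 0, 0.04], [-112, -34.5, 0, 0, 0, 0.06], [-138, -42.5, 0, 0, 0, 0.08], [-150.6, -46.4, 0, 0, 0, 0.084]])

```text
time: 9.77
tool_pos: [587.3, -236.6, 299.5]
tcp_rot: [-3.14, 0.0, 1.756]
contact_force: [1.4, 0.3, -2.7]
grip_width: 24.0
```

```bash
python3 - <<'E'
from h import *
plan((588,-233,150,1.759),(588,-233,129,1.759)); c=bot.capture("wrist"); o=bot.get_obs();p=o["tool_pos"]; print(disc(c,p[:2],p[2]-107))
save(c,"w5.png",(130,30,512,346))
E
```

```text
t 9.8 pos [ 587.3 -236.6  299.5] rot [-3.14   0.     1.756] F [ 1.4  0.3 -2.7] w 24.0 q6 -0.69
  call [3.4, 1.3, 149.5, 0, 0, np.float64(-0.003)] rows 3.6
  call [0.0, 0.0, 21.0, 0, 0, np.float64(0.0)] rows 0.5
end [ 588. -233.  129.] 1.759
[ 586.3 -240.4   15.6]
```

View pics/w5.png

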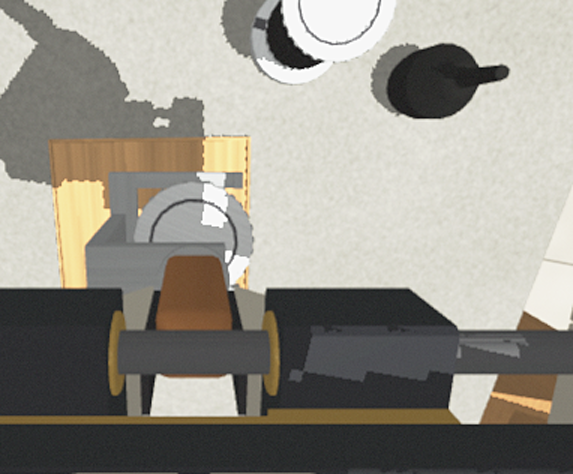

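>>> step_arm(deltas=[[0, 0, 20, 0, 0, 0], [0, 0, 55, 0, 0, 0], [0, 0, 92, 0, 0, 0], [0, 0, 122, 0, 0, 0], [0, 0, 140, 0, 0, 0]])

```text
time: 10.23
tool_pos: [586.6, -230.4, 156.3]
tcp_rot: [-3.137, -0.005, 1.762]
contact_force: [-0.8, 0.1, -2.1]
grip_width: 23.6
```

>>> step_arm(deltas=[[0, 0, 10, 0, 0, 0], [0, 0, 16, 0, 0, 0], [0, 0, 20, 0, 0, 0], [0, 0, 25, 0, 0, 0], [0, 0, 30, 0, 0, 0]])

```text
time: 10.65
tool_pos: [589.2, -232.8, 131.8]
tcp_rot: [3.139, 0.002, 1.761]
contact_force: [1.2, -0.0, -2.5]
grip_width: 23.4
```

>>> step_arm(deltas=[[0, 0, 0.5, 0, 0, 0], [0, 0, 0.5, 0, 0, 0], [0, 0, 0.5, 0, 0, 0]])

```text
time: 10.9
tool_pos: [588.6, -232.8, 130.7]
tcp_rot: [3.141, 0.001, 1.761]
contact_force: [0.1, -0.8, -1.6]
grip_width: 23.7
```

```bash
python3 - <<'E'
from h import *
plan((588,-233,129,1.759)); c=bot.capture("wrist"); o=bot.get_obs();p=o["tool_pos"]; print(disc(c,p[:2],32,rng=4))
p=np.array(p);f=np.array([np.cos(1.759-np.pi/2),np.sin(1.759-np.pi/2),0]); q=p-85*f; plan((*q[:2],130,1.759))
E
```

```text
t 10.9 pos [ 588.6 -232.8  130.7] rot [3.141e+00 1.000e-03 1.761e+00] F [ 0.1 -0.8 -1.6] w 23.7 q6 -0.69
  call [-0.1, -0.6, 1.7, 0, 0, np.float64(0.002)] rows 0.0
end [ 588. -233.  129.] 1.759
[ 588.6 -235.8   24.7]
t 10.9 pos [ 588.6 -232.8  130.7] rot [3.141e+00 1.000e-03 1.761e+00] F [-0.1 -0.5 -2.1] w 24.2 q6 -0.69
  call [0.1, -85.0, 0.7, 0, 0, np.float64(0.002)] rows 2.0
end [ 505.1 -248.7  130. ] 1.759
```

>>> step_arm(deltas=[[0, -6, 0.5, 0, 0, 0], [0, -20, 0.5, 0, 0, 0], [0, -42, 0.5, 0, 0, 0], [0, -66, 0.5, 0, 0, 0], [0, -82, 0.5, 0, 0, 0]])

```text
time: 11.37
tool_pos: [505.7, -248.2, 129.7]
tcp_rot: [-3.141, -0.0, 1.761]
contact_force: [-0.5, 0.6, -2.3]
grip_width: 23.9
```

>>> step_arm(deltas=[[0, -6, 0, 0, 0, 0], [0, -8, -10, 0, 0, 0], [0, -8, -40, 0, 0, 0], [0, -8, -80, 0, 0, 0], [0, -8, -110, 0, 0, 0]])

```text
time: 11.78
tool_pos: [501.0, -249.7, 243.2]
tcp_rot: [3.139, 0.002, 1.761]
contact_force: [0.2, -0.5, -2.1]
grip_width: 24.1
```

```bash
python3 - <<'E'
from h import *
c=bot.capture("wrist"); print(disc(c,(588,-234),32,rng=4)); save(c,"w6.png",(130,30,512,346))
T=bot.capture("top");S=bot.capture("scene"); print(disc(T,(588,-234),32,rng=4),disc(S,(588,-234),32,rng=4))
h=-.05
plan((650-85*np.cos(h),-82-85*np.sin(h),240,h+np.pi/2))
E
```

```text
[ 589.  -235.    39.2]
[ 588.  -230.    36.5] [ 587.  -235.    30.4]
t 11.9 pos [ 501.9 -250.2  243.2] rot [3.136 0.005 1.761] F [-0.1  0.2 -2. ] w 24.0 q6 -0.79
  call [157.4, 94.7, 3.2, 0, 0, np.float64(0.241)] rows 4.4
end [565.1 -77.7 240. ] 1.52
```

View pics/w6.png

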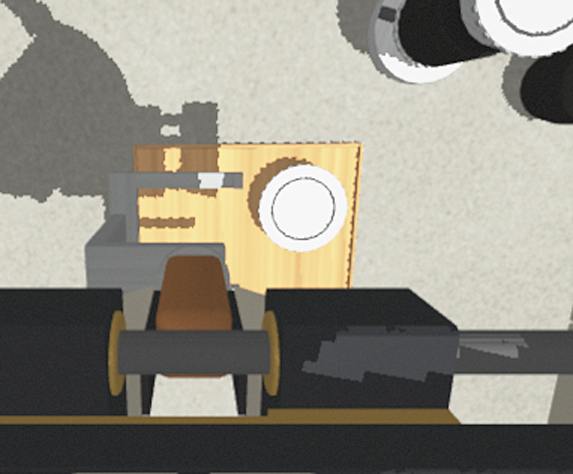

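>>> step_arm(deltas=[[20, 12, 1, 0, 0, 0.03], [55, 33, 2, 0, 0, 0.08], [95, 57, 3, 0, 0, 0.15], [132, 80, 3.2, 0, 0, 0.21], [157.4, 94.7, 3.2, 0, 0, 0.241]])

```text
time: 12.35
tool_pos: [563.5, -74.3, 235.0]
tcp_rot: [-3.139, -0.001, 1.517]
contact_force: [0.7, -1.1, -1.9]
grip_width: 23.8
```

```bash
cat >> h.py <<'E'
def look(K,g,rng=4):
    c=bot.capture("wrist"); d=disc(c,g,K+5,rng=rng); print(K,d); return d
E
python3 - <<'E'
from h import *
d=look(135,(650,-83)); h=-.05; plan((d[0],d[1],240,1.521))
E
```

```text
135 [651.  -84.   43.3]
t 12.4 pos [565.  -68.2 235. ] rot [-3.141 -0.006  1.521] F [ 0.4  5.4 -3.1] w 23.7 q6 -0.21
  call [-11.5, 86.7, -5.0, 0, 0, np.float64(-0.0)] rows 2.1
end [651. -84. 240.] 1.521
```

>>> step_arm(deltas=[[0, 0, 0, 0, 0, 0], [0, 0, 0, 0, 0, 0], [0, 0, 0, 0, 0, 0], [0, 0, 0, 0, 0, 0]])

```text
time: 12.73
tool_pos: [562.8, -78.2, 235.9]
tcp_rot: [-3.141, -0.0, 1.518]
contact_force: [-1.3, 0.3, -1.3]
grip_width: 24.0
```

```bash
python3 - <<'E'
from h import *
d=look(135,(650,-83)); plan((651,-84,240,1.521))
c=bot.capture("wrist"); print(np.round(proj(c,pull2w((28,39,8)))*1.5),np.round(proj(c,pull2w((-49,39,5)))*1.5)); T=bot.capture("top"); save(T,"t7.png",(180,140,440,300),3)
E
```

```text
135 [651.  -83.   47.1]
t 12.8 pos [562.9 -78.3 236.1] rot [-3.141 -0.     1.518] F [-0.4  0.1 -1.8] w 24.3 q6 -0.22
  call [-1.0, 88.3, -3.9, 0, 0, np.float64(-0.003)] rows 2.1
end [651. -84. 240.] 1.521
[437. 216.] [302. 216.]
```

>>> step_arm(deltas=[[-0.5, 8, -2, 0, 0, -0.003], [-0.5, 22, -2, 0, 0, -0.003], [-0.5, 37, -2, 0, 0, -0.003], [-0.5, 50, -2, 0, 0, -0.003], [-0.5, 58, -2, 0, 0, -0.003]])

```text
time: 13.3
tool_pos: [622.0, -81.5, 238.3]
tcp_rot: [3.141, 0.0, 1.522]
contact_force: [0.6, 0.2, -1.5]
grip_width: 23.7
```

>>> step_arm(deltas=[[0, 6, 0, 0, 0, 0], [0, 14, 0, 0, 0, 0], [0, 21, 0, 0, 0, 0], [0, 27, 0, 0, 0, 0], [0, 29.5, 0, 0, 0, 0]])

```text
time: 13.72
tool_pos: [651.0, -82.6, 238.2]
tcp_rot: [-3.141, 0.0, 1.522]
contact_force: [-1.0, -0.6, -1.6]
grip_width: 23.9
```

>>> step_arm(deltas=[[0, 0, 0, 0, 0, 0], [0, 0, 0, 0, 0, 0]])

```text
time: 13.88
tool_pos: [650.7, -82.4, 238.3]
tcp_rot: [3.141, 0.0, 1.523]
contact_force: [0.7, -1.4, -1.5]
grip_width: 23.7
```

```bash
python3 - <<'E'
from h import *
d=look(135,(651,-83),3); plan((651,-84,240,1.521))
E
```

```text
135 [655. -83.  13.]
t 13.9 pos [650.6 -82.4 238.4] rot [3.141 0.    1.523] F [-0.1 -2.3 -3. ] w 23.7 q6 -0.19
  call [-1.6, 0.4, -1.6, 0, 0, np.float64(0.002)] rows 0.1
end [651. -84. 240.] 1.521
```

>>> step_arm(deltas=[[0, 0, -4, 0, 0, 0], [0, 0, -7, 0, 0, 0], [0, 0, -10, 0, 0, 0], [0, 0, -13, 0, 0, 0], [0, 0, -16, 0, 0, 0]])

```text
time: 14.35
tool_pos: [650.2, -82.0, 253.9]
tcp_rot: [-3.14, -0.0, 1.523]
contact_force: [0.0, -1.8, -2.9]
grip_width: 23.9
```

>>> step_arm(deltas=[[0, 0, -4, 0, 0, 0], [0, 0, -12, 0, 0, 0], [0, 0, -25, 0, 0, 0], [0, 0, -38, 0, 0, 0], [0, 0, -46, 0, 0, 0]])

```text
time: 14.77
tool_pos: [651.2, -81.5, 303.6]
tcp_rot: [3.137, -0.0, 1.523]
contact_force: [0.3, -0.3, -2.5]
grip_width: 23.6
```

```bash
python3 - <<'E'
from h import *
c=bot.capture("wrist"); o=bot.get_obs();p=o["tool_pos"]; print(disc(c,p[:2],p[2]-107,rng=3)); 
plan((604,-318,300,1.759))
T=bot.capture("top"); print([(np.round(b["rect"]).tolist(),round(b["p"],2)) for b in bot.boxes_of("tray_in",T)], disc(T,(588,-234),32,rng=5))
E
```

```text
[656.5 -81.7  13.9]
t 14.8 pos [651.5 -81.7 304.9] rot [3.135 0.    1.523] F [-0.4  0.3 -0.7] w 24.0 q6 -0.19
  call [-119.2, -18.1, 2.4, 0, 0, np.float64(-0.118)] rows 2.9
  call [-116.2, -32.0, 2.4, 0, 0, np.float64(-0.118)] rows 2.9
end [ 604.  -318.   300.1] 1.759
[([397.0, 209.0, 51.0, 68.0], 0.59)] [ 602.  -220.     2.3]
```

>>> step_arm(deltas=[[-12, -2, 0, 0, 0, -0.01], [-34, -5, 0, 0, 0, -0.03], [-62, -9.5, 0, 0, 0, -0.06], [-90, -14, 0, 0, 0, -0.09], [-119.2, -18.1, 0, 0, 0, -0.118]])

```text
time: 15.33
tool_pos: [626.2, -200.6, 299.6]
tcp_rot: [-3.14, -0.001, 1.643]
contact_force: [0.3, -0.6, -2.7]
grip_width: 23.9
```

>>> step_arm(deltas=[[-30, -8, 0, 0, 0, -0.03], [-60, -16, 0, 0, 0, -0.06], [-86, -23.5, 0, 0, 0, -0.09], [-106, -29, 0, 0, 0, -0.11], [-116.2, -32, 0, 0, 0, -0.118]])

```text
time: 15.75
tool_pos: [601.8, -321.0, 299.1]
tcp_rot: [-3.14, -0.001, 1.757]
contact_force: [0.7, -0.7, -3.0]
grip_width: 24.0
```

>>> step_arm(deltas=[[0, 0, 0, 0, 0, 0], [0, 0, 0, 0, 0, 0], [0, 0, 0, 0, 0, 0]])

```text
time: 16.0
tool_pos: [603.5, -316.7, 300.2]
tcp_rot: [3.141, -0.001, 1.76]
contact_force: [0.4, 0.2, -2.9]
grip_width: 23.7
```

```bash
python3 - <<'E'
from h import *
plan((604,-318,150,1.759),(604,-318,130,1.759)); c=bot.capture("wrist"); print(disc(c,(588.5,-234.5),32,rng=5))
S=bot.capture("scene"); print([(np.round(b["rect"]).tolist(),round(b["p"],2)) for b in bot.boxes_of("tray_in",S)],disc(S,(587,-235),32,rng=5))
E
```

```text
t 16.0 pos [ 603.5 -316.7  300.2] rot [ 3.141e+00 -1.000e-03  1.760e+00] F [ 0.4  0.2 -2.9] w 23.7 q6 -0.78
  call [-1.3, 0.3, 150.2, 0, 0, np.float64(0.001)] rows 3.6
  call [-0.0, -0.0, 20.0, 0, 0, np.float64(-0.0)] rows 0.5
end [ 604. -318.  130.] 1.759
[ 589.5 -235.5   33.1]
[([197.0, 124.0, 86.0, 62.0], 0.59), ([206.0, 244.0, 26.0, 32.0], 0.53), ([313.0, 263.0, 32.0, 44.0], 0.45)] [ 587.  -235.    43.7]
```

>>> step_arm(deltas=[[-1, 0, 20, 0, 0, 0], [-1, 0, 55, 0, 0, 0], [-1, 0, 92, 0, 0, 0], [-1, 0, 122, 0, 0, 0], [-1, 0, 140, 0, 0, 0]])

```text
time: 16.57
tool_pos: [602.0, -317.2, 156.4]
tcp_rot: [-3.138, -0.004, 1.76]
contact_force: [-0.4, 0.3, -2.8]
grip_width: 23.6
```

>>> step_arm(deltas=[[0, 0, 10, 0, 0, 0], [0, 0, 16, 0, 0, 0], [0, 0, 20, 0, 0, 0], [0, 0, 25, 0, 0, 0], [0, 0, 30, 0, 0, 0]])

```text
time: 16.98
tool_pos: [604.0, -319.7, 131.8]
tcp_rot: [3.139, 0.002, 1.759]
contact_force: [0.2, -0.0, -2.0]
grip_width: 23.5
```

>>> step_arm(deltas=[[0, 0, 0.5, 0, 0, 0], [0, 0, 0.5, 0, 0, 0], [0, 0, 0.5, 0, 0, 0]])

```text
time: 17.23
tool_pos: [603.4, -319.5, 130.6]
tcp_rot: [3.141, 0.001, 1.759]
contact_force: [-1.0, -0.7, -1.3]
grip_width: 23.9
```

>>> step_arm(deltas=[[0, -6, 0, 0, 0, 0], [0, -20, 0, 0, 0, 0], [0, -42, 0, 0, 0, 0], [0, -66, 0, 0, 0, 0], [0, -82, 0, 0, 0, 0]])

```text
time: 17.65
tool_pos: [520.5, -334.9, 130.2]
tcp_rot: [-3.141, 0.0, 1.759]
contact_force: [1.0, 0.4, -1.7]
grip_width: 23.8
```

>>> step_arm(deltas=[[0, -6, 0, 0, 0, 0], [0, -8, -10, 0, 0, 0], [0, -8, -40, 0, 0, 0], [0, -8, -75, 0, 0, 0], [0, -8, -95, 0, 0, 0]])

```text
time: 18.07
tool_pos: [516.5, -336.7, 229.7]
tcp_rot: [3.137, 0.004, 1.759]
contact_force: [0.5, -1.6, -0.9]
grip_width: 24.2
```

```bash
python3 - <<'E'
from h import *
c=bot.capture("wrist"); print(disc(c,(588,-234),32,rng=4),disc(c,(604,-318),32,rng=4)); save(c,"w8.png",(130,30,512,346))
S=bot.capture("scene"); print(disc(S,(588,-234),32,rng=4),disc(S,(604,-318),32,rng=4))
plan((638-85*np.cos(.08),50-85*np.sin(.08),210,.08+np.pi/2))
E
```

```text
[ 589.  -235.    42.1] [ 603.  -319.    39.7]
[ 587. -235.   43.] [ 602.  -319.    38.1]
t 18.2 pos [ 517.4 -337.4  230.7] rot [3.135 0.008 1.759] F [ 1.3  0.1 -1.7] w 23.9 q6 -0.89
  call [183.5, 53.3, 10.3, 0, 0, np.float64(0.054)] rows 4.6
  call [186.2, 43.3, 10.3, 0, 0, np.float64(0.054)] rows 4.6
end [553.2  43.2 210.1] 1.651
```

View pics/w8.png

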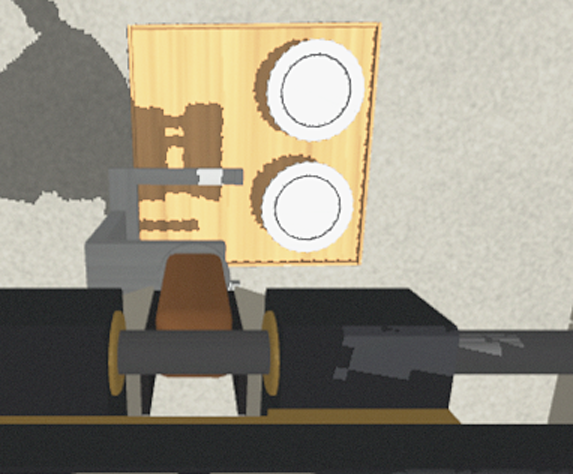

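>>> step_arm(deltas=[[14, 4, 2, 0, 0, 0.01], [44, 13, 3, 0, 0, 0.02], [82, 24, 4, 0, 0, 0.03], [120, 35, 6, 0, 0, 0.04], [158, 46, 7, 0, 0, 0.054]])

```text
time: 18.58
tool_pos: [530.3, -170.3, 216.8]
tcp_rot: [-3.141, -0.001, 1.704]
contact_force: [0.8, 0.7, -1.9]
grip_width: 23.5
```

>>> step_arm(deltas=[[38, 9.5, 2, 0, 0, 0.01], [76, 19, 4, 0, 0, 0.02], [114, 28, 6, 0, 0, 0.03], [150, 37, 7, 0, 0, 0.05], [180, 44, 8, 0, 0, 0.054]])

```text
time: 19.0
tool_pos: [549.8, 15.2, 209.2]
tcp_rot: [-3.141, -0.001, 1.651]
contact_force: [0.3, -0.6, -1.9]
grip_width: 24.0
```

>>> step_arm(deltas=[[16, 3.5, 0, 0, 0, 0], [26, 6, 0, 0, 0, 0], [31, 7, 0, 0, 0, 0], [31, 7, 0, 0, 0, 0], [31, 7, 0, 0, 0, 0]])

```text
time: 19.42
tool_pos: [554.5, 42.6, 209.7]
tcp_rot: [-3.141, 0.0, 1.65]
contact_force: [0.3, -0.5, -1.8]
grip_width: 23.5
```

```bash
python3 - <<'E'
from h import *
d=look(105,(638,50)); plan((d[0],d[1],209,.08+np.pi/2))
E
```

```text
105 [639.  49.  47.]
t 19.5 pos [554.5  42.3 209.7] rot [-3.141  0.     1.65 ] F [ 0.2 -0.6 -2.2] w 23.7 q6 -0.14
  call [0.0, 84.8, 0.7, 0, 0, np.float64(-0.001)] rows 2.0
end [639.  49. 209.] 1.651
```

>>> step_arm(deltas=[[0, 8, 1, 0, 0, 0], [0, 21, 1, 0, 0, 0], [0, 35, 1, 0, 0, 0], [0, 47, 1, 0, 0, 0], [0, 55, 1, 0, 0, 0]])

```text
time: 19.88
tool_pos: [610.9, 46.6, 208.7]
tcp_rot: [3.141, 0.0, 1.649]
contact_force: [-0.5, 0.3, -1.6]
grip_width: 23.7
```

>>> step_arm(deltas=[[0, 6, 0, 0, 0, 0], [0, 14, 0, 0, 0, 0], [0, 21, 0, 0, 0, 0], [0, 27, 0, 0, 0, 0], [0, 29.5, 0, 0, 0, 0]])

```text
time: 20.3
tool_pos: [639.5, 49.8, 208.7]
tcp_rot: [3.141, -0.0, 1.65]
contact_force: [0.3, 0.1, -1.7]
grip_width: 24.0
```

>>> step_arm(deltas=[[0, 0, 0, 0, 0, 0], [0, 0, 0, 0, 0, 0]])

```text
time: 20.47
tool_pos: [638.7, 49.9, 208.8]
tcp_rot: [-3.141, 0.0, 1.651]
contact_force: [0.7, -0.8, -2.0]
grip_width: 23.8
```

```bash
python3 - <<'E'
from h import *
plan((639,49,209,1.651)); d=look(105,(639,49),3)
E
```

```text
t 20.5 pos [638.7  49.9 208.8] rot [-3.141  0.     1.651] F [ 0.7 -0.8 -2. ] w 23.8 q6 -0.12
  call [-0.9, 0.2, -0.2, 0, 0, np.float64(-0.0)] rows 0.0
end [639.  49. 209.] 1.651
105 [636.   46.   11.6]
```

>>> step_arm(deltas=[[0, 0, -4, 0, 0, 0], [0, 0, -7, 0, 0, 0], [0, 0, -10, 0, 0, 0], [0, 0, -13, 0, 0, 0], [0, 0, -16, 0, 0, 0]])

```text
time: 20.93
tool_pos: [638.4, 50.0, 224.6]
tcp_rot: [-3.14, -0.0, 1.651]
contact_force: [0.7, 0.0, -2.7]
grip_width: 23.8
```

>>> step_arm(deltas=[[0, 0, -4, 0, 0, 0], [0, 0, -15, 0, 0, 0], [0, 0, -38, 0, 0, 0], [0, 0, -62, 0, 0, 0], [0, 0, -75, 0, 0, 0]])

```text
time: 21.35
tool_pos: [639.4, 50.5, 304.5]
tcp_rot: [3.136, 0.0, 1.651]
contact_force: [0.2, -0.1, -1.9]
grip_width: 23.8
```

>>> step_arm(deltas=[[0, 0, 0, 0, 0, 0], [0, 0, 0, 0, 0, 0], [0, 0, 0, 0, 0, 0]])

```text
time: 21.6
tool_pos: [638.3, 50.3, 299.1]
tcp_rot: [-3.14, -0.0, 1.651]
contact_force: [-0.5, -0.4, -2.0]
grip_width: 23.9
```

```bash
python3 - <<'E'
from h import *
c=bot.capture("wrist"); o=bot.get_obs();p=o["tool_pos"]; print(disc(c,p[:2],p[2]-107,rng=3)); 
plan((504,-249.5,300,1.759))
S=bot.capture("scene"); print(disc(S,(588,-234),32,rng=4),disc(S,(603,-319),32,rng=4),disc(S,(637,48),110,rng=2))
E
```

```text
[635.1  47.2  12.6]
t 21.6 pos [638.1  50.2 298.6] rot [-3.139 -0.     1.651] F [ 0.5 -0.7 -1.3] w 23.9 q6 -0.12
  call [-144.0, -78.8, -0.7, 0, 0, np.float64(-0.054)] rows 3.9
  call [-139.6, -86.5, -0.7, 0, 0, np.float64(-0.054)] rows 3.9
end [ 504.1 -249.5  300. ] 1.759
[ 588.  -235.    25.4] [ 604.  -320.    36.8] [636.   45.    7.8]
```

>>> step_arm(deltas=[[-12, -6.5, 0, 0, 0, -0.01], [-38, -21, 0, 0, 0, -0.02], [-72, -39.5, 0, 0, 0, -0.03], [-108, -59, 0, 0, 0, -0.04], [-144, -78.8, 0, 0, 0, -0.054]])

```text
time: 22.12
tool_pos: [570.5, -100.6, 298.7]
tcp_rot: [-3.14, -0.001, 1.706]
contact_force: [0.8, -0.7, -1.4]
grip_width: 24.0
```

>>> step_arm(deltas=[[-34, -21, 0, 0, 0, -0.02], [-68, -42, 0, 0, 0, -0.03], [-100, -62, 0, 0, 0, -0.04], [-126, -78, 0, 0, 0, -0.05], [-139.6, -86.5, 0, 0, 0, -0.054]])

```text
time: 22.53
tool_pos: [502.5, -252.8, 298.9]
tcp_rot: [-3.14, -0.0, 1.756]
contact_force: [-1.1, -1.0, -3.2]
grip_width: 23.9
```

>>> step_arm(deltas=[[0, 0, 0, 0, 0, 0], [0, 0, 0, 0, 0, 0], [0, 0, 0, 0, 0, 0]])

```text
time: 22.78
tool_pos: [504.7, -248.9, 299.3]
tcp_rot: [-3.141, -0.001, 1.759]
contact_force: [-0.2, -0.3, -2.2]
grip_width: 23.8
```

```bash
python3 - <<'E'
from h import *
plan((504,-249.5,300,1.759)); c=bot.capture("wrist"); print(disc(c,(588.5,-234.5),32,rng=5),disc(c,(603,-319),32,rng=5)); save(c,"w9.png",(130,0,512,346))
E
```

```text
t 22.8 pos [ 504.7 -248.9  299.3] rot [-3.141e+00 -1.000e-03  1.759e+00] F [-0.2 -0.3 -2.2] w 23.8 q6 -0.78
  call [-0.5, -0.8, -0.7, 0, 0, np.float64(-0.0)] rows 0.0
end [ 504.  -249.5  300. ] 1.759
[ 587.5 -235.5   32.8] [ 603.  -319.    23.8]
```

View pics/w9.png

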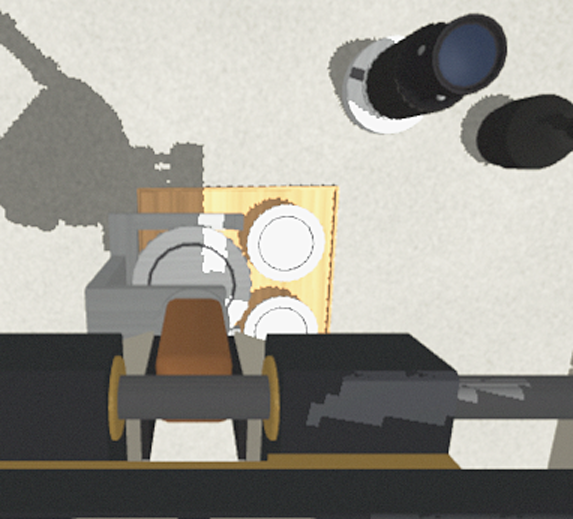

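Cap on the fork, tray unmoved, lens 135 bare. Lower, release, retract.

>>> step_arm(deltas=[[0, 0, 20, 0, 0, 0], [0, 0, 55, 0, 0, 0], [0, 0, 92, 0, 0, 0], [0, 0, 122, 0, 0, 0], [0, 0, 140, 0, 0, 0]])

```text
time: 23.25
tool_pos: [503.7, -247.1, 156.2]
tcp_rot: [-3.138, -0.004, 1.761]
contact_force: [-0.6, 0.2, -2.3]
grip_width: 24.2
```

>>> step_arm(deltas=[[0, 0, 10, 0, 0, 0], [0, 0, 16, 0, 0, 0], [0, 0, 20, 0, 0, 0], [0, 0, 24, 0, 0, 0], [0, 0, 29, 0, 0, 0]])

```text
time: 23.67
tool_pos: [505.6, -250.0, 132.1]
tcp_rot: [3.139, 0.002, 1.759]
contact_force: [-0.4, -0.4, -1.7]
grip_width: 23.7
```

>>> step_arm(deltas=[[0, 0, 0.5, 0, 0, 0], [0, 0, 0.5, 0, 0, 0], [0, 0, 0.5, 0, 0, 0]])

```text
time: 23.92
tool_pos: [504.8, -249.8, 130.9]
tcp_rot: [3.141, 0.001, 1.759]
contact_force: [0.3, -0.3, -1.9]
grip_width: 23.9
```

>>> step_arm(deltas=[[0, -6, 0, 0, 0, 0], [0, -20, 0, 0, 0, 0], [0, -42, 0, 0, 0, 0], [0, -66, 0, 0, 0, 0], [0, -82, 0, 0, 0, 0]])

```text
time: 24.33
tool_pos: [422.0, -265.0, 130.6]
tcp_rot: [-3.141, -0.0, 1.759]
contact_force: [-0.6, -0.3, -1.6]
grip_width: 23.7
```

>>> step_arm(deltas=[[0, -6, 0, 0, 0, 0], [0, -8, -10, 0, 0, 0], [0, -8, -40, 0, 0, 0], [0, -8, -75, 0, 0, 0], [0, -8, -95, 0, 0, 0]])

```text
time: 24.75
tool_pos: [417.8, -267.2, 229.7]
tcp_rot: [3.138, 0.004, 1.759]
contact_force: [0.6, -0.9, -1.2]
grip_width: 23.7
```

```bash
python3 - <<'E'
from h import *
c=bot.capture("wrist"); S=bot.capture("scene")
for g in [(588,-234),(604,-318),(504,-250)]: print(disc(c,g,32,rng=4),disc(S,g,32,rng=4))
print(bot.boxes_of("tray_in",c))
h=.2
plan((540,-150,226,h+np.pi/2),(624.5-90*np.cos(h),164-90*np.sin(h),226,h+np.pi/2))
E
```

```text
[ 588.  -235.    44.1] [ 587.  -235.    43.3]
[ 603.  -319.    17.5] [ 602.  -319.    38.3]
[ 504.  -249.    40.1] [ 502.  -248.    37.9]
[{'rect': [364.9, 182.8, 158.6, 119.3], 'p': 0.97}]
t 24.9 pos [ 417.6 -267.   227.6] rot [3.138 0.004 1.759] F [-0.3  0.2 -2.6] w 24.0 q6 -0.91
  call [92.0, 142.1, 1.6, 0, 0, np.float64(-0.011)] rows 4.1
  call [145.5, 27.5, 0.0, 0, 0, np.float64(-0.0)] rows 3.6
  call [145.5, 27.5, 0.0, 0, 0, np.float64(-0.0)] rows 3.6
end [536.2 146.1 226. ] 1.77
```

>>> step_arm(deltas=[[9, 14, 0, 0, 0, 0], [27, 42, 0, 0, 0, 0], [48, 74, 0, 0, 0, 0], [70, 108, 0, 0, 0, -0.01], [92, 142.1, 0, 0, 0, -0.011]])

```text
time: 25.32
tool_pos: [539.2, -147.7, 223.9]
tcp_rot: [-3.14, -0.002, 1.77]
contact_force: [0.7, -0.8, -2.3]
grip_width: 23.6
```

>>> step_arm(deltas=[[29, 5.5, 0, 0, 0, 0], [58, 11, 0, 0, 0, 0], [87, 16.5, 0, 0, 0, 0], [116, 22, 0, 0, 0, 0], [145.5, 27.5, 0, 0, 0, 0]])

```text
time: 25.73
tool_pos: [536.1, 0.5, 223.7]
tcp_rot: [-3.139, -0.001, 1.77]
contact_force: [0.0, 0.2, -1.8]
grip_width: 24.5
```

>>> step_arm(deltas=[[32, 6, 0, 0, 0, 0], [70, 13, 0, 0, 0, 0], [108, 20, 0, 0, 0, 0], [134, 25, 0, 0, 0, 0], [145.5, 27.5, 0, 0, 0, 0]])

```text
time: 26.15
tool_pos: [533.8, 150.5, 223.8]
tcp_rot: [-3.139, -0.002, 1.773]
contact_force: [0.1, -1.0, -2.7]
grip_width: 23.9
```

>>> step_arm(deltas=[[0, 0, 0, 0, 0, 0], [0, 0, 0, 0, 0, 0], [0, 0, 0, 0, 0, 0]])

```text
time: 26.4
tool_pos: [534.9, 145.6, 224.7]
tcp_rot: [-3.14, 0.0, 1.769]
contact_force: [-0.3, 0.1, -1.6]
grip_width: 23.9
```

```bash
python3 - <<'E'
from h import *
d=look(120,(624.5,164)); plan((d[0],d[1],224,1.77))
E
```

```text
120 [625.5 163.   28.4]
t 26.4 pos [535.  145.3 224.9] rot [-3.141  0.     1.768] F [-0.1  0.  -1.7] w 23.9 q6 -0.07
  call [-0.4, 92.2, 0.9, 0, 0, np.float64(-0.002)] rows 2.2
end [625.5 163.  224. ] 1.77
```

>>> step_arm(deltas=[[-0.3, 8, 1, 0, 0, 0], [-0.3, 22, 1, 0, 0, 0], [-0.3, 38, 1, 0, 0, 0], [-0.3, 53, 1, 0, 0, 0], [-0.3, 62, 1, 0, 0, 0]])

```text
time: 26.87
tool_pos: [597.8, 157.6, 224.2]
tcp_rot: [3.141, 0.0, 1.768]
contact_force: [-1.0, -0.4, -1.4]
grip_width: 23.8
```

>>> step_arm(deltas=[[0, 6, 0, 0, 0, 0], [0, 14, 0, 0, 0, 0], [0, 21, 0, 0, 0, 0], [0, 27, 0, 0, 0, 0], [0, 29.5, 0, 0, 0, 0]])

```text
time: 27.28
tool_pos: [625.5, 164.0, 224.2]
tcp_rot: [-3.142, 0.0, 1.769]
contact_force: [-0.1, -0.7, -1.8]
grip_width: 23.8
```

>>> step_arm(deltas=[[0, 0, 0, 0, 0, 0], [0, 0, 0, 0, 0, 0]])

```text
time: 27.45
tool_pos: [624.9, 164.1, 224.4]
tcp_rot: [3.141, 0.0, 1.77]
contact_force: [0.2, -0.2, -2.1]
grip_width: 23.7
```

>>> step_arm(deltas=[[0, 0, -4, 0, 0, 0], [0, 0, -7, 0, 0, 0], [0, 0, -10, 0, 0, 0], [0, 0, -13, 0, 0, 0], [0, 0, -16, 0, 0, 0]])

```text
time: 27.87
tool_pos: [624.5, 164.5, 240.6]
tcp_rot: [-3.141, -0.0, 1.77]
contact_force: [-0.4, -1.2, -2.9]
grip_width: 23.8
```

>>> step_arm(deltas=[[0, 0, -4, 0, 0, 0], [0, 0, -15, 0, 0, 0], [0, 0, -34, 0, 0, 0], [0, 0, -52, 0, 0, 0], [0, 0, -60, 0, 0, 0]])

```text
time: 28.28
tool_pos: [625.5, 165.0, 304.5]
tcp_rot: [3.136, -0.0, 1.77]
contact_force: [1.2, 0.8, -1.5]
grip_width: 23.6
```

>>> step_arm(deltas=[[0, 0, 0, 0, 0, 0], [0, 0, 0, 0, 0, 0], [0, 0, 0, 0, 0, 0]])

```text
time: 28.53
tool_pos: [624.3, 164.5, 299.4]
tcp_rot: [-3.14, -0.0, 1.77]
contact_force: [0.5, -0.7, -2.5]
grip_width: 23.5
```

```bash
python3 - <<'E'
from h import *
c=bot.capture("wrist"); o=bot.get_obs();p=o["tool_pos"]; print(disc(c,p[:2],p[2]-107,rng=3)); 
plan((520,-333.5,300,1.759))
S=bot.capture("scene");T=bot.capture("top")
for g in [(588,-234),(604,-318),(504,-250)]: print(disc(T,g,32,rng=4),disc(S,g,32,rng=4))
E
```

```text
[621.2 161.4  14.8]
t 28.6 pos [624.2 164.4 299.1] rot [-3.139 -0.     1.77 ] F [-0.2 -1.1 -2.4] w 24.4 q6 -0.06
  call [-155.8, -66.9, -0.3, 0, 0, np.float64(0.004)] rows 4.1
  call [-156.1, -66.2, -0.3, 0, 0, np.float64(0.004)] rows 4.1
  call [-156.4, -65.6, -0.3, 0, 0, np.float64(0.004)] rows 4.1
end [ 520.  -333.5  300. ] 1.758
[ 600.  -241.     8.1] [ 582.  -246.    13.6]
[ 616. -326.    8.] [ 598. -330.    7.]
[ 511.  -262.    12.5] [ 500.  -261.     9.2]
```

```bash
python3 - <<'E'
from h import *
T=bot.capture("top"); save(T,"t10.png",(320,150,450,260),6)
print([(np.round(b["rect"],1).tolist(),round(b["p"],2)) for b in bot.boxes_of("tray_in",T)])
for g in [(588,-234),(604,-318),(504,-250)]: print(disc(T,g,32,rng=15))
S=bot.capture("scene"); 
for g in [(588,-234),(604,-318),(504,-250)]: print(disc(S,g,32,rng=15))
E
```

```text
[([389.9, 207.8, 77.7, 72.8], 0.68), ([381.0, 220.6, 24.7, 22.8], 0.66)]
[ 593.  -255.    37.2]
[ 609.  -339.    34.1]
[ 509.  -268.    33.9]
[ 592.  -259.    41.5]
[ 608.  -343.    36.6]
[ 507.  -272.    35.5]
```

View pics/t10.png

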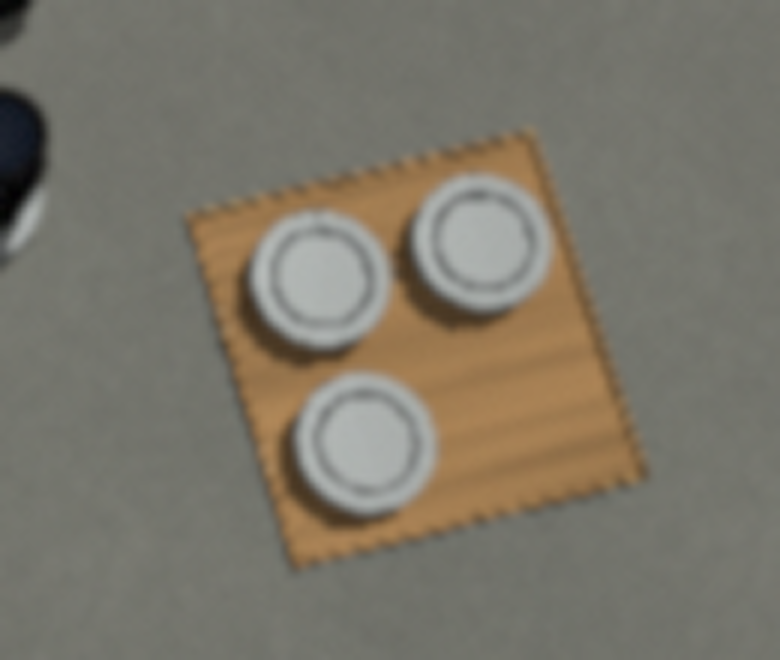

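```bash
python3 - <<'E'
from h import *
plan((524.5,-356,300,1.75))
E
```

```text
t 28.8 pos [624.6 164.4 299.8] rot [-3.141 -0.     1.77 ] F [ 0.2 -0.9 -2.8] w 23.6 q6 -0.06
  call [-163.5, -67.0, -0.1, 0, 0, np.float64(0.007)] rows 4.2
  call [-163.9, -65.9, -0.1, 0, 0, np.float64(0.007)] rows 4.2
  call [-164.4, -64.7, -0.1, 0, 0, np.float64(0.007)] rows 4.2
end [ 524.5 -356.   300.1] 1.749
```

>>> step_arm(deltas=[[-13, -5, 0, 0, 0, 0], [-40, -16.5, 0, 0, 0, 0], [-76, -31, 0, 0, 0, 0], [-112, -46, 0, 0, 0, 0], [-148, -60.5, 0, 0, 0, 0.007]])

```text
time: 29.25
tool_pos: [593.7, 5.4, 300.4]
tcp_rot: [-3.141, 0.0, 1.764]
contact_force: [1.2, 0.1, -2.5]
grip_width: 23.8
```

>>> step_arm(deltas=[[-36, -14.5, 0, 0, 0, 0], [-72, -29, 0, 0, 0, 0], [-108, -43.5, 0, 0, 0, 0], [-144, -58, 0, 0, 0, 0], [-179.4, -72.4, 0, 0, 0, 0.007]])

```text
time: 29.67
tool_pos: [556.6, -185.0, 300.6]
tcp_rot: [3.141, 0.0, 1.755]
contact_force: [-0.6, -1.3, -1.6]
grip_width: 23.8
```

>>> step_arm(deltas=[[-36, -14, 0, 0, 0, 0], [-76, -30, 0, 0, 0, 0], [-118, -46.5, 0, 0, 0, 0], [-148, -58.5, 0, 0, 0, 0], [-164.4, -64.7, 0, 0, 0, 0.007]])

```text
time: 30.08
tool_pos: [522.0, -361.2, 299.9]
tcp_rot: [-3.14, 0.001, 1.744]
contact_force: [-0.1, 0.4, -2.0]
grip_width: 23.6
```

>>> step_arm(deltas=[[0, 0, 0, 0, 0, 0], [0, 0, 0, 0, 0, 0], [0, 0, 0, 0, 0, 0]])

```text
time: 30.33
tool_pos: [524.5, -355.1, 300.4]
tcp_rot: [3.141, -0.001, 1.749]
contact_force: [0.4, 0.1, -2.7]
grip_width: 23.5
```

```bash
python3 - <<'E'
from h import *
plan((524.5,-356,300,1.75)); c=bot.capture("wrist"); S=bot.capture("scene")
for g in [(593,-259),(609,-343),(508,-272)]: print(disc(c,g,32,rng=4),disc(S,g,32,rng=4))
E
```

```text
t 30.3 pos [ 524.5 -355.1  300.4] rot [ 3.141e+00 -1.000e-03  1.749e+00] F [ 0.4  0.1 -2.7] w 23.5 q6 -0.89
  call [-0.9, -0.2, 0.4, 0, 0, np.float64(-0.001)] rows 0.0
end [ 524.5 -356.   300. ] 1.75
[ 593.  -259.    37.4] [ 592.  -259.    43.2]
[ 609. -344.   36.] [ 608.  -343.    38.6]
[ 509.  -273.    31.6] [ 507.  -272.    44.4]
```

>>> step_arm(deltas=[[-1, 0, 20, 0, 0, 0], [-1, 0, 55, 0, 0, 0], [-1, 0, 92, 0, 0, 0], [-1, 0, 122, 0, 0, 0], [-1, 0, 140, 0, 0, 0]])

```text
time: 30.85
tool_pos: [523.9, -354.3, 156.9]
tcp_rot: [-3.139, -0.004, 1.751]
contact_force: [0.1, 0.7, -2.7]
grip_width: 24.1
```

>>> step_arm(deltas=[[0, 0, 10, 0, 0, 0], [0, 0, 16, 0, 0, 0], [0, 0, 20, 0, 0, 0], [0, 0, 24, 0, 0, 0], [0, 0, 29.5, 0, 0, 0]])

```text
time: 31.27
tool_pos: [525.6, -357.5, 132.5]
tcp_rot: [3.139, 0.003, 1.749]
contact_force: [1.0, -0.0, -1.5]
grip_width: 24.0
```

>>> step_arm(deltas=[[0, 0, 0.5, 0, 0, 0], [0, 0, 0.5, 0, 0, 0], [0, 0, 0.5, 0, 0, 0]])

```text
time: 31.52
tool_pos: [524.9, -357.2, 131.0]
tcp_rot: [3.141, 0.001, 1.749]
contact_force: [0.3, 0.4, -2.1]
grip_width: 23.8
```

>>> step_arm(deltas=[[0, -6, 0, 0, 0, 0], [0, -20, 0, 0, 0, 0], [0, -42, 0, 0, 0, 0], [0, -66, 0, 0, 0, 0], [0, -82, 0, 0, 0, 0]])

```text
time: 31.93
tool_pos: [441.9, -371.7, 130.7]
tcp_rot: [-3.141, -0.0, 1.749]
contact_force: [0.1, -0.2, -1.1]
grip_width: 23.9
```

>>> step_arm(deltas=[[0, -6, 0, 0, 0, 0], [0, -8, -10, 0, 0, 0], [0, -8, -40, 0, 0, 0], [0, -8, -85, 0, 0, 0], [0, -8, -110, 0, 0, 0]])

```text
time: 32.35
tool_pos: [437.3, -373.3, 244.5]
tcp_rot: [3.139, 0.003, 1.749]
contact_force: [1.8, -0.5, -0.9]
grip_width: 23.8
```

```bash
python3 - <<'E'
from h import *
c=bot.capture("wrist"); S=bot.capture("scene")
for g in [(593,-259),(609,-343),(508,-272),(525,-356)]: print(disc(c,g,32,rng=4),disc(S,g,32,rng=4))
plan((480,-180,240,1.78),(500,100,240,1.95),(421,276,240,2.12))
E
```

```text
[ 593.  -259.    55.5] [ 592.  -259.    43.3]
[ 609.  -343.    53.6] [ 608.  -343.    38.9]
[ 509. -273.   53.] [ 507.  -273.    45.5]
[ 523.  -358.    53.3] [ 522. -357.   41.]
t 32.5 pos [ 438.8 -374.8  247.4] rot [3.134 0.011 1.749] F [ 0.2  0.9 -1.4] w 23.9 q6 -1.02
  call [92.2, 37.6, 3.7, 0, 0, np.float64(-0.015)] rows 2.4
  call [91.6, 39.0, 3.7, 0, 0, np.float64(-0.015)] rows 2.4
  call [134.9, 38.7, 0.0, 0, 0, np.float64(-0.085)] rows 3.4
  call [131.1, 50.1, 0.0, 0, 0, np.float64(-0.085)] rows 3.4
  call [96.4, -4.2, 0.0, 0, 0, np.float64(-0.085)] rows 2.3
  call [96.4, 4.0, 0.0, 0, 0, np.float64(-0.085)] rows 2.3
end [420.9 276.  240. ] 2.119
```

>>> step_arm(deltas=[[10, 4, 0, 0, 0, 0], [32, 13, 0, 0, 0, 0], [62, 25, 0, 0, 0, -0.01], [92.2, 37.6, 0, 0, 0, -0.015]])

```text
time: 32.78
tool_pos: [456.3, -273.3, 238.6]
tcp_rot: [-3.14, -0.003, 1.763]
contact_force: [0.4, -0.4, -2.3]
grip_width: 24.0
```

>>> step_arm(deltas=[[30, 13, 0, 0, 0, 0], [60, 26, 0, 0, 0, -0.01], [91.6, 39, 0, 0, 0, -0.015]])

```text
time: 33.03
tool_pos: [477.0, -175.4, 238.9]
tcp_rot: [-3.14, -0.002, 1.779]
contact_force: [0.3, -0.8, -1.8]
grip_width: 23.7
```

>>> step_arm(deltas=[[32, 9, 0, 0, 0, -0.02], [66, 19, 0, 0, 0, -0.04], [100, 29, 0, 0, 0, -0.06], [134.9, 38.7, 0, 0, 0, -0.085]])

```text
time: 33.37
tool_pos: [486.4, -35.3, 239.0]
tcp_rot: [-3.139, -0.002, 1.865]
contact_force: [0.5, 0.9, -1.9]
grip_width: 24.1
```

>>> step_arm(deltas=[[34, 13, 0, 0, 0, -0.02], [68, 26, 0, 0, 0, -0.04], [100, 38, 0, 0, 0, -0.06], [131.1, 50.1, 0, 0, 0, -0.085]])

```text
time: 33.7
tool_pos: [496.0, 104.7, 239.0]
tcp_rot: [-3.139, -0.001, 1.951]
contact_force: [0.1, -0.3, -2.1]
grip_width: 24.2
```

>>> step_arm(deltas=[[30, -1, 0, 0, 0, -0.03], [62, -2.5, 0, 0, 0, -0.06], [96.4, -4.2, 0, 0, 0, -0.085]])

```text
time: 33.95
tool_pos: [456.1, 191.7, 238.7]
tcp_rot: [-3.138, -0.001, 2.036]
contact_force: [-0.7, 0.3, -1.8]
grip_width: 23.5
```

>>> step_arm(deltas=[[34, 1, 0, 0, 0, -0.03], [65, 2.5, 0, 0, 0, -0.06], [88, 3.5, 0, 0, 0, -0.08], [96.4, 4, 0, 0, 0, -0.085], [96.4, 4, 0, 0, 0, -0.085]])

```text
time: 34.37
tool_pos: [416.6, 279.7, 239.2]
tcp_rot: [-3.139, -0.001, 2.122]
contact_force: [0.7, -1.1, -2.0]
grip_width: 23.6
```

>>> step_arm(deltas=[[0, 0, 0, 0, 0, 0], [0, 0, 0, 0, 0, 0], [0, 0, 0, 0, 0, 0], [0, 0, 0, 0, 0, 0]])

```text
time: 34.7
tool_pos: [419.1, 276.9, 240.3]
tcp_rot: [-3.141, 0.0, 2.117]
contact_force: [-0.3, 0.0, -2.8]
grip_width: 24.2
```

```bash
python3 - <<'E'
from h import *
plan((421,276,119,2.12)); print(bot.get_obs()["tool_pos"][2])
E
```

```text
t 34.7 pos [419.1 276.9 240.3] rot [-3.141  0.     2.117] F [-0.3  0.  -2.8] w 24.2 q6 -0.11
  call [-1.8, 1.2, 121.3, 0, 0, np.float64(-0.003)] rows 2.9
end [421. 276. 119.] 2.12
240.2924446533732
```

>>> step_arm(deltas=[[0, 0, 15, 0, 0, 0], [0, 0, 42, 0, 0, 0], [0, 0, 70, 0, 0, 0], [0, 0, 92, 0, 0, 0], [0, 0, 104, 0, 0, 0]])

```text
time: 35.12
tool_pos: [417.7, 276.5, 133.9]
tcp_rot: [-3.138, -0.0, 2.117]
contact_force: [-1.2, 0.1, -2.2]
grip_width: 23.7
```

>>> step_arm(deltas=[[0, 0, 3, 0, 0, 0], [0, 0, 6, 0, 0, 0], [0, 0, 9, 0, 0, 0], [0, 0, 12, 0, 0, 0], [0, 0, 14.5, 0, 0, 0]])

```text
time: 35.53
tool_pos: [419.2, 278.0, 122.5]
tcp_rot: [3.14, 0.0, 2.119]
contact_force: [0.4, -0.3, -1.6]
grip_width: 23.6
```

>>> step_arm(deltas=[[0, 0, 0.5, 0, 0, 0], [0, 0, 1, 0, 0, 0], [0, 0, 1.5, 0, 0, 0], [0, 0, 1.5, 0, 0, 0]])

```text
time: 35.87
tool_pos: [418.7, 278.0, 120.6]
tcp_rot: [3.141, 0.0, 2.119]
contact_force: [0.1, -0.4, -1.1]
grip_width: 23.7
```

>>> step_arm(deltas=[[0, 0, 0.5, 0, 0, 0], [0, 0, 1, 0, 0, 0], [0, 0, 1.5, 0, 0, 0], [0, 0, 1.8, 0, 0, 0], [0, 0, 1.8, 0, 0, 0]])

```text
time: 36.28
tool_pos: [418.8, 278.2, 119.5]
tcp_rot: [3.14, -0.0, 2.119]
contact_force: [-0.1, 1.0, 4.6]
grip_width: 24.1
```

```bash
python3 -c "
from h import *
plan()
plan((419,278,240,2.12),(432,32,240,1.64))"
```

```text
t 36.3 pos [418.8 278.2 119.5] rot [ 3.14  -0.     2.119] F [-0.1  1.   4.6] w 24.1 q6 -0.11
end [418.8 278.2 119.5] 2.119
t 36.3 pos [418.8 278.2 119.5] rot [ 3.14  -0.     2.119] F [-0.1  1.   4.6] w 24.1 q6 -0.11
  call [-0.3, 0.0, -120.5, 0, 0, np.float64(-0.001)] rows 2.9
  call [-108.3, -58.6, -0.0, 0, 0, np.float64(0.24)] rows 3.0
  call [-119.1, -31.2, -0.0, 0, 0, np.float64(0.24)] rows 3.0
end [432.   32.1 240. ] 1.64
```

>>> step_arm(deltas=[[0, 0, 0, 0, 0, 0], [0, 0, 0, 0, 0, 0], [0, 0, 0, 0, 0, 0], [0, 0, 0, 0, 0, 0], [0, 0, 0, 0, 0, 0]], fingers=91.8)

```text
time: 36.7
tool_pos: [418.6, 277.8, 118.5]
tcp_rot: [-3.141, -0.0, 2.119]
contact_force: [0.3, -0.5, 0.0]
grip_width: 52.3
```

>>> step_arm(deltas=[[0, 0, -1, 0, 0, 0], [0, 0, -10, 0, 0, 0], [0, 0, -40, 0, 0, 0], [0, 0, -80, 0, 0, 0], [0, 0, -115, 0, 0, 0]])

```text
time: 37.12
tool_pos: [418.3, 277.8, 235.9]
tcp_rot: [-3.141, -0.0, 2.119]
contact_force: [1.6, 0.2, 0.9]
grip_width: 86.0
```

>>> step_arm(deltas=[[0, 0, -5, 0, 0, 0], [0, 0, -5, 0, 0, 0], [0, 0, -5, 0, 0, 0]])

```text
time: 37.37
tool_pos: [418.3, 277.8, 238.6]
tcp_rot: [3.141, -0.0, 2.119]
contact_force: [-0.1, -0.3, 0.8]
grip_width: 91.3
```

```bash
python3 -c "
from h import *
plan((432,-50,240,1.6))"
```

```text
t 37.4 pos [418.3 277.8 238.6] rot [ 3.141 -0.     2.119] F [-0.1 -0.3  0.8] w 91.3 q6 -0.11
  call [-143.4, -79.5, -0.7, 0, 0, np.float64(0.259)] rows 3.9
  call [-159.0, -40.1, -0.7, 0, 0, np.float64(0.259)] rows 3.9
end [432.  -49.9 240. ] 1.601
```

>>> step_arm(deltas=[[-30, -16, -0.7, 0, 0, 0.05], [-60, -33, -0.7, 0, 0, 0.11], [-90, -50, -0.7, 0, 0, 0.16], [-118, -65, -0.7, 0, 0, 0.21], [-143.4, -79.5, -0.7, 0, 0, 0.259]])

```text
time: 37.78
tool_pos: [424.2, 112.4, 237.5]
tcp_rot: [-3.138, -0.001, 1.857]
contact_force: [0.2, 0.3, -0.3]
grip_width: 91.9
```

>>> step_arm(deltas=[[-36, -9, 0, 0, 0, 0.06], [-75, -19, 0, 0, 0, 0.12], [-115, -29, 0, 0, 0, 0.19], [-145, -36.5, 0, 0, 0, 0.24], [-159, -40.1, 0, 0, 0, 0.259]])

```text
time: 38.2
tool_pos: [431.3, -52.9, 237.5]
tcp_rot: [-3.138, -0.0, 1.595]
contact_force: [1.0, 0.6, 0.8]
grip_width: 91.4
```

>>> step_arm(deltas=[[0, 0, 0, 0, 0, 0], [0, 0, 0, 0, 0, 0], [0, 0, 0, 0, 0, 0]])

```text
time: 38.45
tool_pos: [431.7, -48.9, 238.3]
tcp_rot: [-3.139, -0.001, 1.602]
contact_force: [-0.9, -0.3, -0.2]
grip_width: 92.0
```

```bash
python3 - <<'E'
from h import *
plan(); c=bot.capture("wrist"); u,v=proj(c,(432,32,85)); print(u,v,bot.boxes_of("gauge",c)[:1],bot.boxes_of("zero_mark",c)[:2],bot.boxes_of("pointer_tip",c)[:2],bot.boxes_of("bezel_grip",c)[:2])
x0,y0=int(u)-50,int(v)-50; print(x0,y0); save(c,"w11.png",(x0,max(0,y0),x0+100,y0+100),6)
np.savez("g.npz",**{k:c[k] for k in["color","fx","fy","cx","cy","R","t"]})
E
```

```text
t 38.5 pos [431.7 -48.9 238.3] rot [-3.139e+00 -1.000e-03  1.602e+00] F [-0.9 -0.3 -0.2] w 92.0 q6 -0.32
end [431.7 -48.9 238.3] 1.602
261.5771489352076 95.06054963179635 [{'rect': [261.7, 98.8, 111.2, 98.5], 'p': 0.67}] [{'rect': [264.4, 98.6, 66.6, 69.4], 'p': 0.94}] [{'rect': [264.9, 98.8, 12.1, 4.8], 'p': 0.44}] [{'rect': [263.7, 98.0, 110.8, 102.3], 'p': 0.86}]
211 45
```

View pics/w11.png

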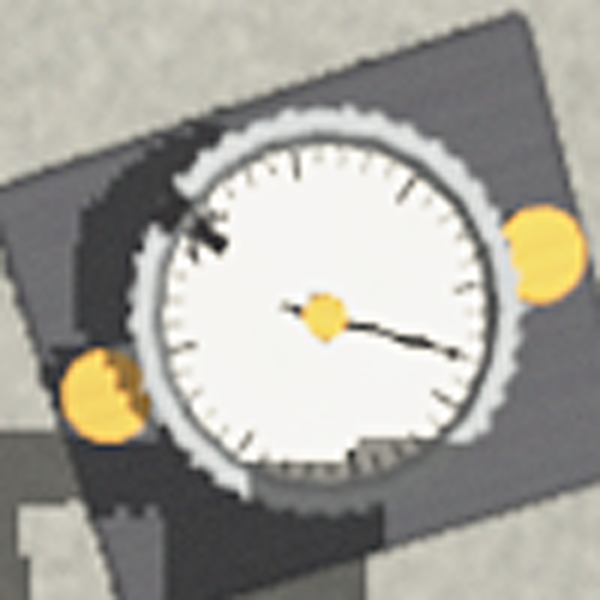

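```bash
python3 - <<'E'
from h import *
c=dict(np.load("g.npz"))
P=lambda u,v,z=90: ray(c,211+u/6,45+v/6,z)[:2]
g=lambda a,b:np.arctan2(*(P(*b)-P(*a))[::-1])
print("bezel c",P(327,307,92),"face c",P(325,315))
print("pointer",g((283,306),(462,352)),g((325,315),(462,352)),np.linalg.norm(P(462,352)-P(325,315)))
print("zero",g((325,315),(208,235)),g((325,315),(181,206)),np.linalg.norm(P(208,235)-P(325,315)))
# refine zero: darkest angle profile on face ring and pointer
gr=cv2.cvtColor(c["color"],cv2.COLOR_RGB2GRAY).astype(np.float32); C=P(325,315)
th=np.radians(np.arange(0,360,1.))
prof=0
for lo,hi,n in[(16,23,"ring16-23"),(10,15,"ptr10-15")]:
    acc=np.zeros(360)
    for r in np.arange(lo,hi,1.):
        uv=np.array([proj(c,(C[0]+r*np.cos(t),C[1]+r*np.sin(t),90)) for t in th],np.float32); acc+=cv2.remap(gr,uv[None,:,0],uv[None,:,1],cv2.INTER_LINEAR)[0]
    acc=acc.max()-acc; 
    for k in np.argsort(-acc)[:14]: print(n,k,round(acc[k]),end="; ")
    print()
E
```

```text
bezel c [435.64708451  30.83303075] face c [435.41299584  29.70395174]
pointer -0.21044929654785058 -0.222160272991965 22.277125380908014
zero 2.593845424226295 2.5465719007062546 21.719410011689924
ring16-23 347 762; ring16-23 149 693; ring16-23 150 685; ring16-23 148 682; ring16-23 348 677; ring16-23 346 664; ring16-23 147 621; ring16-23 151 606; ring16-23 146 496; ring16-23 345 470; ring16-23 152 436; ring16-23 349 433; ring16-23 282 363; ring16-23 289 356; 
ptr10-15 347 708; ptr10-15 346 688; ptr10-15 348 670; ptr10-15 345 616; ptr10-15 349 560; ptr10-15 344 481; ptr10-15 350 398; ptr10-15 343 340; ptr10-15 351 247; ptr10-15 342 199; ptr10-15 352 135; ptr10-15 341 103; ptr10-15 353 76; ptr10-15 340 43;
```

```bash
python3 -c "
from h import *
plan((435.5,30.3,238,3.0),(435.5,30.3,92,3.0))"
```

```text
t 38.7 pos [432.3 -48.9 239.3] rot [-3.142 -0.     1.603] F [ 0.1  0.7 -0.3] w 91.9 q6 -0.32
  call [26.3, 1.9, 0.4, 0, 0, np.float64(-0.466)] rows 3.7
  call [22.7, 13.5, 0.4, 0, 0, np.float64(-0.466)] rows 3.7
  call [14.2, 22.3, 0.4, 0, 0, np.float64(-0.466)] rows 3.7
  call [-0.1, 0.0, 146.1, 0, 0, np.float64(0.001)] rows 3.5
end [435.5  30.3  92. ] 3.0
```

>>> step_arm(deltas=[[5, 0.4, 0, 0, 0, -0.09], [11, 0.8, 0, 0, 0, -0.19], [17, 1.2, 0, 0, 0, -0.3], [22, 1.6, 0, 0, 0, -0.4], [26.3, 1.9, 0, 0, 0, -0.466]])

```text
time: 39.12
tool_pos: [433.4, -22.5, 239.4]
tcp_rot: [3.141, -0.0, 2.073]
contact_force: [-0.4, 0.5, -0.9]
grip_width: 91.9
```

>>> step_arm(deltas=[[5, 3, 0, 0, 0, -0.1], [10, 6, 0, 0, 0, -0.2], [14.5, 8.5, 0, 0, 0, -0.3], [19, 11, 0, 0, 0, -0.39], [22.7, 13.5, 0, 0, 0, -0.466]])

```text
time: 39.53
tool_pos: [434.4, 3.9, 239.4]
tcp_rot: [3.141, 0.0, 2.539]
contact_force: [0.1, 0.8, -0.1]
grip_width: 91.6
```

>>> step_arm(deltas=[[3, 5, 0, 0, 0, -0.1], [6.5, 10, 0, 0, 0, -0.21], [10, 16, 0, 0, 0, -0.33], [13, 20.5, 0, 0, 0, -0.43], [14.2, 22.3, 0, 0, 0, -0.466]])

```text
time: 39.95
tool_pos: [435.5, 30.5, 239.4]
tcp_rot: [3.141, 0.0, 3.006]
contact_force: [-0.1, -0.1, 1.0]
grip_width: 91.7
```

>>> step_arm(deltas=[[0, 0, 0, 0, 0, 0], [0, 0, 0, 0, 0, 0], [0, 0, 0, 0, 0, 0]])

```text
time: 40.2
tool_pos: [435.6, 29.5, 239.3]
tcp_rot: [3.142, 0.0, 2.998]
contact_force: [0.1, -0.6, -0.5]
grip_width: 91.8
```

```bash
python3 -c "
from h import *
plan((435.5,30.3,92,3.0))"
```

```text
t 40.2 pos [435.6  29.5 239.3] rot [3.142 0.    2.998] F [ 0.1 -0.6 -0.5] w 91.8 q6 -1.54
  call [0.2, 0.8, 147.3, 0, 0, np.float64(-0.002)] rows 3.5
end [435.5  30.3  92. ] 3.0
```

>>> step_arm(deltas=[[0, 0.3, 18, 0, 0, 0], [0, 0.5, 50, 0, 0, 0], [0, 0.7, 86, 0, 0, 0], [0, 0.7, 115, 0, 0, 0], [0, 0.7, 132, 0, 0, 0]])

```text
time: 40.62
tool_pos: [434.1, 30.1, 104.6]
tcp_rot: [-3.142, -0.004, 2.997]
contact_force: [0.2, 0.6, -0.7]
grip_width: 92.2
```

>>> step_arm(deltas=[[0, 0, 7, 0, 0, 0], [0, 0, 12, 0, 0, 0], [0, 0, 15, 0, 0, 0], [0, 0, 15, 0, 0, 0], [0, 0, 15, 0, 0, 0]])

```text
time: 41.03
tool_pos: [436.4, 30.0, 93.2]
tcp_rot: [3.141, 0.002, 2.999]
contact_force: [-0.4, -0.0, 0.3]
grip_width: 91.8
```

>>> step_arm(deltas=[[0, 0, 0, 0, 0, 0], [0, 0, 0, 0, 0, 0], [0, 0, 0, 0, 0, 0], [0, 0, 0, 0, 0, 0], [0, 0, 0, 0, 0, 0]], fingers=0)

```text
time: 41.45
tool_pos: [435.8, 30.1, 92.5]
tcp_rot: [3.141, 0.0, 2.999]
contact_force: [0.3, 0.6, -0.4]
grip_width: 63.2
```

>>> step_arm(deltas=[[0, 0, 0, 0, 0, 0], [0, 0, 0, 0, 0, 0], [0, 0, 0, 0, 0, 0]])

```text
time: 41.7
tool_pos: [435.7, 30.1, 92.3]
tcp_rot: [3.141, -0.0, 2.999]
contact_force: [-0.0, -0.4, -0.7]
grip_width: 42.9
```

```bash
python3 - <<'E'
from h import *
plan(); c=bot.capture("wrist"); a=cv2.cvtColor(c["color"],cv2.COLOR_RGB2BGR)
S=bot.capture("scene"); b=cv2.cvtColor(S["color"],cv2.COLOR_RGB2BGR); u,v=map(int,proj(S,(435,30,90)))
cv2.imwrite("pics/m12.png",np.hstack([cv2.resize(a[100:384,100:420],(430,382)),cv2.resize(b[max(v-50,0):v+50,u-45:u+45],(344,382),interpolation=cv2.INTER_CUBIC)]))
print(proj(c,(435.5,30.3,92)))
E
```

```text
t 41.7 pos [435.7  30.1  92.3] rot [ 3.141 -0.     2.999] F [-0.  -0.4 -0.7] w 42.9 q6 -1.54
end [435.7  30.1  92.3] 2.999
[259.63731938 236.74199213]
```

View pics/m12.png

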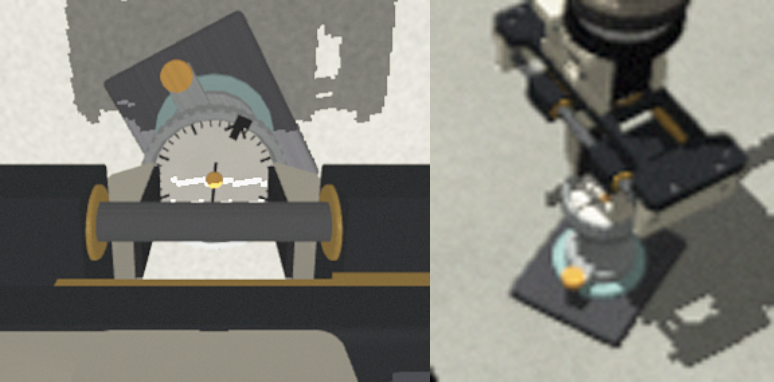

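>>> step_arm(deltas=[[0, 0, 0, 0, 0, 0]])

```text
time: 41.88
tool_pos: [435.7, 30.1, 92.3]
tcp_rot: [3.142, -0.0, 2.999]
contact_force: [-1.0, 0.3, 0.3]
grip_width: 28.5
```

>>> step_arm(deltas=[[0, 0, 0, 0, 0, 0], [0, 0, 0, 0, 0, 0], [0, 0, 0, 0, 0, 0], [0, 0, 0, 0, 0, 0], [0, 0, 0, 0, 0, 0]], fingers=91.8)

```text
time: 42.3
tool_pos: [435.7, 30.1, 92.3]
tcp_rot: [3.141, 0.0, 2.999]
contact_force: [0.3, -0.3, 0.3]
grip_width: 57.1
```

>>> step_arm(deltas=[[0, 0, 0, 0, 0, 0], [0, 0, 0, 0, 0, 0], [0, 0, 0, 0, 0, 0], [0, 0, 0, 0, 0, 0], [0, 0, 0, 0, 0, 0]])

```text
time: 42.72
tool_pos: [435.7, 30.1, 92.3]
tcp_rot: [3.142, 0.0, 2.999]
contact_force: [-0.9, -0.3, -0.4]
grip_width: 89.7
```

```bash
python3 - <<'E'
from h import *
o=bot.get_obs(); print(o["time"],o["grip_width"],o["contact_force"],[a for a in dir(bot) if a[0]!="_"],bot.tip_reach)
c=bot.capture("wrist")
# bezel outer circle: radius fit, from disc() contrast at several heights/radii
for z in (70,80,92):
    print(z,[(r,disc(c,(435.5,30.3),z,r=r,rng=2).tolist()) for r in (27,30,33)])
gz=cv2.cvtColor(c["color"],cv2.COLOR_RGB2GRAY)
p=[proj(c,(435.7,30.1,z)).round(1).tolist() for z in (67,92,110)]; print(p)
c0=dict(np.load("g.npz"))
for z in (50,60,70,80,92): print(z,[(r,disc(c0,(435.5,30.3),z,r=r,rng=4).tolist()) for r in (24,26,28,30,32)])
E
```

```text
42.7167 89.68195836764147 [-0.86785945 -0.29912665 -0.41664143] ['Unreachable', 'boxes_of', 'capture', 'close_job', 'get_obs', 'tip_reach'] 25.0
70 [(27, [441.5, 29.3, 23.1]), (30, [429.5, 31.3, 18.1]), (33, [429.5, 33.3, 18.0])]
80 [(27, [440.5, 28.3, 18.0]), (30, [429.5, 31.3, 10.6]), (33, [429.5, 33.3, 10.0])]
92 [(27, [439.5, 29.3, 12.3]), (30, [440.5, 32.3, 10.2]), (33, [441.5, 36.3, 7.1])]
[[259.3, 221.3], [259.3, 237.1], [259.3, 251.5]]
50 [(24, [439.5, 32.3, 37.6]), (26, [435.5, 31.3, 54.9]), (28, [435.5, 31.3, 51.4]), (30, [432.5, 28.3, 47.7]), (32, [438.5, 35.3, 41.7])]
60 [(24, [437.5, 32.3, 42.5]), (26, [435.5, 30.3, 56.5]), (28, [435.5, 36.3, 41.2]), (30, [432.5, 27.3, 45.7]), (32, [436.5, 31.3, 37.6])]
70 [(24, [435.5, 31.3, 48.6]), (26, [435.5, 30.3, 54.5]), (28, [432.5, 28.3, 46.8]), (30, [438.5, 34.3, 43.4]), (32, [436.5, 30.3, 48.7])]
80 [(24, [435.5, 30.3, 56.9]), (26, [432.5, 30.3, 39.7]), (28, [431.5, 27.3, 46.8]), (30, [438.5, 33.3, 38.3]), (32, [435.5, 30.3, 49.0])]
92 [(24, [435.5, 30.3, 55.8]), (26, [432.5, 27.3, 48.2]), (28, [431.5, 32.3, 43.8]), (30, [435.5, 29.3, 48.2]), (32, [435.5, 29.3, 42.2])]
```

>>> step_arm(deltas=[[0, 0, 3, 0, 0, 0], [0, 0, 6, 0, 0, 0], [0, 0, 9, 0, 0, 0], [0, 0, 12, 0, 0, 0], [0, 0, 12, 0, 0, 0]])

```text
time: 43.18
tool_pos: [435.3, 30.1, 79.6]
tcp_rot: [3.142, -0.001, 2.999]
contact_force: [-0.8, -0.2, 0.4]
grip_width: 91.8
```

>>> step_arm(deltas=[[0, 0, 0, 0, 0, 0], [0, 0, 0, 0, 0, 0], [0, 0, 0, 0, 0, 0], [0, 0, 0, 0, 0, 0], [0, 0, 0, 0, 0, 0]], fingers=45)

```text
time: 43.6
tool_pos: [435.8, 30.1, 80.4]
tcp_rot: [3.142, 0.0, 2.999]
contact_force: [-0.4, 0.4, 0.6]
grip_width: 63.4
```

>>> step_arm(deltas=[[0, 0, 0, 0, 0, 0], [0, 0, 0, 0, 0, 0]])

```text
time: 43.77
tool_pos: [435.8, 30.2, 80.4]
tcp_rot: [3.141, 0.0, 2.999]
contact_force: [-0.0, 0.7, 1.6]
grip_width: 59.6
```

>>> step_arm(deltas=[[0, 0, 0, 0, 0, 0], [0, 0, 0, 0, 0, 0], [0, 0, 0, 0, 0, 0.03], [0, 0, 0, 0, 0, 0.09], [0, 0, 0, 0, 0, 0.166]])

```text
time: 44.18
tool_pos: [435.8, 30.0, 80.4]
tcp_rot: [-3.142, 0.0, 2.83]
contact_force: [-0.7, -0.5, 1.5]
grip_width: 59.0
```

>>> step_arm(deltas=[[0, 0, 0, 0, 0, 0.08], [0, 0, 0, 0, 0, 0.16], [0, 0, 0, 0, 0, 0.24], [0, 0, 0, 0, 0, 0.32], [0, 0, 0, 0, 0, 0.4]])

```text
time: 44.6
tool_pos: [435.6, 29.6, 80.4]
tcp_rot: [-3.141, 0.0, 2.429]
contact_force: [-0.7, -2.1, 3.1]
grip_width: 58.8
```

```bash
python3 - <<'E'
from h import *
plan(); c=bot.capture("wrist"); gr=cv2.cvtColor(c["color"],cv2.COLOR_RGB2GRAY).astype(np.float32); 
th=np.radians(np.arange(0,360,1.)); C=(435.4,29.9)
for lo,hi in[(17,22),(26,30)]:
    acc=np.zeros(360)
    for r in np.arange(lo,hi,1.):
        uv=np.array([proj(c,(C[0]+r*np.cos(t),C[1]+r*np.sin(t),91)) for t in th],np.float32); acc+=cv2.remap(gr,uv[None,:,0],uv[None,:,1],cv2.INTER_LINEAR)[0]/(hi-lo)
    print(lo,np.round(acc[::4]).astype(int).tolist())
E
```

```text
t 44.6 pos [435.6  29.6  80.4] rot [-3.141  0.     2.429] F [-0.7 -2.1  3.1] w 58.8 q6 -0.97
end [435.6  29.6  80.4] 2.429
17 [83, 83, 83, 83, 82, 81, 81, 80, 78, 77, 134, 228, 177, 178, 179, 179, 177, 216, 245, 235, 248, 247, 247, 229, 195, 185, 180, 180, 180, 146, 147, 176, 180, 180, 180, 180, 181, 180, 180, 180, 180, 180, 181, 181, 180, 181, 181, 180, 179, 180, 171, 180, 180, 180, 181, 181, 181, 181, 190, 239, 79, 78, 79, 80, 81, 82, 82, 83, 83, 83, 82, 82, 82, 81, 93, 110, 122, 142, 125, 143, 144, 141, 143, 118, 119, 109, 81, 82, 83, 82]
26 [186, 153, 83, 82, 82, 82, 83, 83, 80, 80, 78, 106, 129, 130, 129, 127, 127, 128, 135, 152, 205, 225, 228, 222, 153, 143, 143, 143, 60, 38, 36, 143, 147, 151, 149, 149, 140, 150, 139, 146, 120, 145, 133, 142, 122, 142, 132, 136, 124, 133, 132, 130, 130, 127, 129, 127, 126, 127, 128, 76, 78, 79, 82, 83, 83, 83, 82, 82, 104, 165, 186, 194, 191, 186, 183, 186, 193, 192, 184, 187, 191, 191, 186, 182, 189, 192, 193, 187, 186, 192]
```

>>> step_arm(deltas=[[0, 0, 0, 0, 0, 0.11], [0, 0, 0, 0, 0, 0.22], [0, 0, 0, 0, 0, 0.33], [0, 0, 0, 0, 0, 0.45], [0, 0, 0, 0, 0, 0.564]])

```text
time: 45.07
tool_pos: [435.0, 29.3, 80.4]
tcp_rot: [-3.14, 0.001, 1.866]
contact_force: [-4.7, -5.6, 6.2]
grip_width: 59.1
```

>>> step_arm(deltas=[[0, 0, 0, 0, 0, 0.11], [0, 0, 0, 0, 0, 0.22], [0, 0, 0, 0, 0, 0.33], [0, 0, 0, 0, 0, 0.45], [0, 0, 0, 0, 0, 0.564]])

```text
time: 45.48
tool_pos: [434.4, 29.3, 80.3]
tcp_rot: [-3.139, 0.002, 1.302]
contact_force: [-5.8, -6.4, 6.8]
grip_width: 59.0
```

>>> step_arm(deltas=[[0, 0, 0, 0, 0, 0.11], [0, 0, 0, 0, 0, 0.22], [0, 0, 0, 0, 0, 0.33], [0, 0, 0, 0, 0, 0.45], [0, 0, 0, 0, 0, 0.564]])

```text
time: 45.9
tool_pos: [433.8, 29.6, 80.3]
tcp_rot: [-3.139, 0.004, 0.738]
contact_force: [-7.8, -3.1, 7.2]
grip_width: 59.3
```

>>> step_arm(deltas=[[0, 0, 0, 0, 0, 0.11], [0, 0, 0, 0, 0, 0.22], [0, 0, 0, 0, 0, 0.33], [0, 0, 0, 0, 0, 0.43], [0, 0, 0, 0, 0, 0.5]])

```text
time: 46.32
tool_pos: [433.5, 30.1, 80.3]
tcp_rot: [-3.14, 0.004, 0.238]
contact_force: [-7.7, 0.5, 8.5]
grip_width: 59.6
```

>>> step_arm(deltas=[[0, 0, 0, 0, 0, 0.03], [0, 0, 0, 0, 0, 0.06], [0, 0, 0, 0, 0, 0.064], [0, 0, 0, 0, 0, 0.064]])

```text
time: 46.65
tool_pos: [433.5, 30.2, 80.3]
tcp_rot: [-3.141, 0.004, 0.179]
contact_force: [-7.6, -0.6, 9.7]
grip_width: 59.4
```

```bash
cat >> h.py <<'E'
def prof(c,lo,hi,C=(435.4,29.9),z=91):
    gr=cv2.cvtColor(c["color"],cv2.COLOR_RGB2GRAY).astype(np.float32); th=np.radians(np.arange(0,360,1.)); acc=np.zeros(360)
    rs=np.arange(lo,hi,.5)
    for r in rs:
        uv=np.array([proj(c,(C[0]+r*np.cos(t),C[1]+r*np.sin(t),z)) for t in th],np.float32); acc+=cv2.remap(gr,uv[None,:,0],uv[None,:,1],cv2.INTER_LINEAR)[0]/len(rs)
    return acc
E
python3 - <<'E'
from h import *
plan(); c=bot.capture("wrist")
for lo,hi in [(9,14),(17,22),(26,30)]: print(lo,np.roll(prof(c,lo,hi),60)[:110:2].astype(int).tolist())
E
```

```text
t 46.6 pos [433.5  30.2  80.3] rot [-3.141  0.004  0.179] F [-7.6 -0.6  9.7] w 59.4 q6 1.29
end [433.5  30.2  80.3] 0.179
9 [149, 149, 154, 170, 182, 189, 199, 211, 213, 206, 197, 189, 183, 184, 182, 175, 170, 164, 161, 157, 156, 158, 157, 132, 72, 29, 50, 99, 136, 150, 151, 150, 150, 150, 149, 149, 149, 149, 149, 149, 148, 149, 149, 148, 148, 149, 148, 148, 148, 148, 149, 151, 157, 162, 168]
17 [233, 228, 185, 149, 159, 151, 149, 150, 150, 150, 150, 151, 150, 165, 192, 207, 217, 225, 230, 227, 237, 243, 239, 159, 80, 58, 118, 208, 246, 244, 244, 245, 244, 244, 244, 244, 244, 244, 245, 244, 244, 244, 244, 244, 245, 239, 240, 243, 238, 232, 217, 207, 203, 208, 215]
26 [109, 110, 108, 108, 109, 109, 110, 109, 124, 156, 181, 184, 184, 192, 195, 195, 189, 191, 204, 206, 106, 49, 56, 62, 58, 50, 74, 181, 192, 193, 192, 194, 203, 196, 195, 194, 202, 204, 205, 197, 202, 198, 200, 198, 193, 191, 198, 201, 196, 197, 196, 197, 197, 190, 188]
```

>>> step_arm(deltas=[[0, 0, 0, 0, 0, 0], [0, 0, 0, 0, 0, 0], [0, 0, 0, 0, 0, 0], [0, 0, 0, 0, 0, 0], [0, 0, 0, 0, 0, 0]], fingers=91.8)

```text
time: 47.12
tool_pos: [435.9, 30.1, 80.3]
tcp_rot: [-3.142, -0.0, 0.177]
contact_force: [-0.4, 0.4, -0.3]
grip_width: 87.6
```

>>> step_arm(deltas=[[0, 0, -2, 0, 0, 0], [0, 0, -15, 0, 0, 0], [0, 0, -45, 0, 0, 0], [0, 0, -80, 0, 0, 0], [0, 0, -105, 0, 0, 0]])

```text
time: 47.53
tool_pos: [436.2, 30.1, 187.7]
tcp_rot: [3.141, -0.002, 0.177]
contact_force: [0.9, 0.5, -0.2]
grip_width: 91.6
```

```bash
python3 -c "
from h import *
plan((432,-49,240,1.6))"
```

```text
t 47.5 pos [436.2  30.1 187.7] rot [ 3.141e+00 -2.000e-03  1.770e-01] F [ 0.9  0.5 -0.2] w 91.6 q6 1.29
  call [-6.0, 25.7, -17.4, 0, 0, np.float64(-0.474)] rows 3.8
  call [-17.1, 20.1, -17.4, 0, 0, np.float64(-0.474)] rows 3.8
  call [-24.4, 10.1, -17.4, 0, 0, np.float64(-0.474)] rows 3.8
end [431.9 -49.  239.9] 1.599
```

>>> step_arm(deltas=[[-1, 5, -4, 0, 0, -0.09], [-2, 11, -8, 0, 0, -0.2], [-4, 17, -12, 0, 0, -0.31], [-5, 22, -15, 0, 0, -0.41], [-6, 25.7, -17.4, 0, 0, -0.474]])

```text
time: 47.95
tool_pos: [434.4, 3.4, 203.2]
tcp_rot: [3.141, -0.0, 0.656]
contact_force: [0.9, 0.5, 0.4]
grip_width: 91.8
```

>>> step_arm(deltas=[[-4, 4, -4, 0, 0, -0.1], [-7, 8, -8, 0, 0, -0.2], [-11, 13, -12, 0, 0, -0.31], [-14, 17, -15, 0, 0, -0.4], [-17.1, 20.1, -17.4, 0, 0, -0.474]])

```text
time: 48.37
tool_pos: [433.0, -23.0, 220.5]
tcp_rot: [3.141, -0.0, 1.129]
contact_force: [-0.3, 1.1, -0.4]
grip_width: 91.6
```

>>> step_arm(deltas=[[-5, 2, -4, 0, 0, -0.1], [-11, 4.5, -8, 0, 0, -0.22], [-17, 7, -12, 0, 0, -0.33], [-22, 9, -16, 0, 0, -0.43], [-24.4, 10.1, -17.4, 0, 0, -0.474]])

```text
time: 48.78
tool_pos: [431.7, -49.6, 238.1]
tcp_rot: [3.141, 0.0, 1.604]
contact_force: [-0.1, -0.1, 0.0]
grip_width: 91.9
```

>>> step_arm(deltas=[[0, 0, 0, 0, 0, 0], [0, 0, 0, 0, 0, 0], [0, 0, 0, 0, 0, 0]])

```text
time: 49.03
tool_pos: [431.4, -48.8, 237.4]
tcp_rot: [-3.141, -0.0, 1.597]
contact_force: [-0.2, -0.3, -0.3]
grip_width: 91.8
```

```bash
python3 - <<'E'
from h import *
plan(); c=bot.capture("wrist"); u,v=proj(c,(435.5,30,90)); x0,y0=int(u)-35,int(v)-35; print(x0,y0); save(c,"w13.png",(x0,y0,x0+70,y0+70),8)
np.savez("g2.npz",**{k:c[k] for k in["color","fx","fy","cx","cy","R","t"]})
print(disc(c,(435.5,30),90,r=25,rng=2))
for lo,hi in [(9,14),(17,22),(26,30)]: print(lo,np.roll(prof(c,lo,hi,(435.4,29.7),90),40)[:60].astype(int).tolist())
E
```

```text
t 49.0 pos [431.4 -48.8 237.4] rot [-3.141 -0.     1.597] F [-0.2 -0.3 -0.3] w 91.8 q6 -0.32
end [431.4 -48.8 237.4] 1.597
229 62
[429.5  31.   43.8]
9 [245, 245, 245, 245, 245, 245, 245, 245, 245, 245, 245, 245, 245, 246, 246, 247, 247, 247, 246, 243, 239, 231, 217, 199, 173, 145, 120, 110, 121, 145, 175, 200, 218, 231, 239, 243, 245, 246, 247, 247, 246, 246, 246, 245, 245, 245, 245, 245, 245, 245, 245, 245, 245, 245, 245, 245, 245, 245, 245, 245]
17 [245, 245, 245, 245, 245, 245, 245, 244, 244, 244, 244, 245, 245, 241, 235, 229, 225, 222, 227, 236, 240, 233, 213, 176, 131, 96, 81, 81, 89, 112, 146, 186, 218, 230, 233, 231, 229, 231, 233, 238, 243, 244, 244, 244, 244, 244, 244, 244, 245, 245, 245, 244, 244, 244, 244, 244, 245, 245, 245, 245]
26 [163, 176, 184, 190, 190, 189, 186, 185, 187, 188, 190, 189, 190, 191, 195, 196, 198, 199, 198, 192, 171, 135, 93, 66, 61, 63, 64, 63, 62, 62, 61, 59, 72, 103, 142, 173, 184, 189, 189, 188, 187, 186, 183, 183, 183, 183, 183, 184, 185, 188, 190, 191, 190, 190, 190, 191, 191, 192, 192, 191]
```

View pics/w13.png

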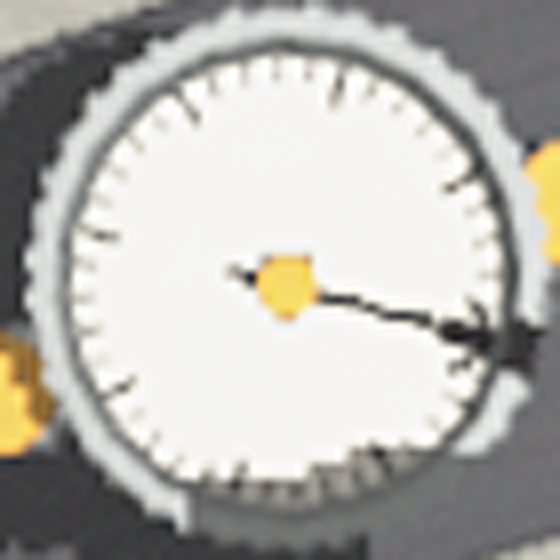

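```bash
python3 - <<'E'
from h import *
T=bot.capture("top"); S=bot.capture("scene")
for n,c in (("top",T),("scene",S)):
    print(n,"caps",[disc(c,g,32,rng=3).tolist() for g in [(593,-259),(609,-343),(508,-272),(523,-357)]])
    print(" lenses",[disc(c,v,k+5,rng=1).tolist()[2] for k,v in L.items()], "grip expected",np.round(proj(c,(418.5,278,146))),np.round(proj(c,(418.5,278,2))))
    for q in ["puller","rest","tray_in","camera_body","blower","loupe","cap_90"]: print(" ",q,[(np.round(b["rect"]).tolist(),round(b["p"],2)) for b in bot.boxes_of(q,c)][:6])
    g=np.round(proj(c,(418.5,278,146))).astype(int); print(" colour at grip top",c["color"][g[1]-1:g[1]+2,g[0]-1:g[0]+2].reshape(-1,3).mean(0))
E
```

```text
top caps [[593.0, -255.0, 37.5], [609.0, -339.0, 34.4], [511.0, -270.0, 12.2], [523.0, -353.0, 33.5]]
 lenses [-2.7, -3.7, -2.3, -2.3] grip expected [194. 260.] [201. 262.]
  puller [([202.0, 264.0, 33.0, 34.0], 0.7)]
  rest [([200.0, 263.0, 56.0, 53.0], 0.89), ([200.0, 264.0, 35.0, 34.0], 0.73), ([259.0, 144.0, 19.0, 24.0], 0.34), ([196.0, 202.0, 24.0, 29.0], 0.33)]
  tray_in [([388.0, 206.0, 77.0, 62.0], 0.61), ([400.0, 189.0, 24.0, 17.0], 0.57)]
  camera_body [([140.0, 226.0, 50.0, 35.0], 0.57)]
  blower [([318.0, 142.0, 17.0, 26.0], 0.55)]
  loupe [([259.0, 143.0, 19.0, 22.0], 0.78), ([139.0, 225.0, 47.0, 32.0], 0.61)]
  cap_90 [([401.0, 189.0, 19.0, 18.0], 0.82), ([408.0, 216.0, 21.0, 24.0], 0.56), ([384.0, 219.0, 13.0, 19.0], 0.51)]
 colour at grip top [127.          81.11111111  44.33333333]
scene caps [[592.0, -259.0, 43.6], [608.0, -343.0, 39.3], [507.0, -273.0, 45.9], [522.0, -357.0, 41.8]]
 lenses [-0.3, 4.5, 4.4, 3.8] grip expected [375. 195.] [363. 226.]
  puller [([364.0, 215.0, 37.0, 51.0], 0.85), ([189.0, 124.0, 88.0, 66.0], 0.69)]
  rest [([363.0, 224.0, 79.0, 67.0], 0.81), ([274.0, 230.0, 30.0, 45.0], 0.24)]
  tray_in [([191.0, 122.0, 88.0, 62.0], 0.8)]
  camera_body [([386.0, 302.0, 70.0, 65.0], 0.64), ([298.0, 153.0, 19.0, 21.0], 0.4)]
  blower [([168.0, 190.0, 24.0, 37.0], 0.88), ([272.0, 231.0, 31.0, 46.0], 0.5), ([242.0, 205.0, 33.0, 43.0], 0.29)]
  loupe [([204.0, 247.0, 27.0, 28.0], 0.94), ([366.0, 214.0, 34.0, 44.0], 0.26)]
  cap_90 [([190.0, 134.0, 22.0, 26.0], 0.69), ([192.0, 103.0, 23.0, 19.0], 0.64), ([212.0, 116.0, 22.0, 23.0], 0.6), ([168.0, 121.0, 24.0, 20.0], 0.56)]
 colour at grip top [194.55555556 121.77777778  66.22222222]
```

All checks agree: hand in.

```bash
python3 -c "
from plant import bot
print(bot.close_job())"
```

```text
the job is handed in; nothing more can be done
None
```

The job is done and handed in at about 49 s of robot time. No verdict is reported at hand-in.

- **Caps:** All four lenses had caps. I pulled each one straight up with the puller and laid them two by two in the tray. The tray was knocked about 25 mm aside during the run, so I found it again before placing the fourth cap. The last scene picture shows four discs at cap-on-floor height in the tray and no disc on any lens. In the last top view the arm hid part of one cap.
- **Puller:** It stands upright near the middle of its mat. Both cameras show the grip's colour where the top of the grip should be.
- **Bezel:** Turned about 162° clockwise. The last close-up puts the pointer at about -13.0°, the zero mark at -13.1° and the black rim patch at -12.7°, so they agree to about half a degree.
- **Camera, blower and loupe:** Their last detections match the first ones to within a few pixels.

**One thing that disagreed:** The first close on the bezel, with the TCP at 92 mm, met nothing even though the fingertips should have reached well below its top edge. I reopened, went 12 mm lower and the grip held at about 59.5 mm. I did not find out why. During the turn the wrist force rose to about 12 N.

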